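# Prop the drying box open and set the drain plugs to dry

### The job

Lift the hood of the drying box, swing its prop rod up and let the hood down on it so that the rod's end sits in the hood's socket and holds the hood open. Then put every drain plug that lies on the ledge down flat in a well of its own shape in the box, grip upwards, and only when all of them are in, press the fan button fully down and let it go. Leave the hood propped, and leave the other things on the ledge where they are.

Things in the scene. Friction and masses are not known exactly. Their poses are not given: they have to be found in the camera images.
- drybox: the drying box, fixed: a white tray 215 deep (x) by 272 wide (y), a 50 mm fan housing behind it. Origin: centre of the tray's underside; x runs from its front (handle side) to the hinge, y to its prop-rod side. Walls 6 thick, 71 high; inner deck at height 35 with wells in two rows (box x -57.5 and 14.5) and three columns (y 80, 0, -80), the fan button at (-57.5, -80)
- hood (a joint): angle of the clear, white-framed flat hood (215 x 272 x 6 mm, 0.45 kg), rad: 0 shut, 1.68 fully up, its front edge rising. Hinge line along box y at box x 107.5, height 78 mm. The hinge is stiff: left alone above about 1.42 rad it stays, below that it may fall shut. On the seated prop it rests at 1.47
- hood_handle (a point): middle of the hood's handle, a round steel bar of 12 mm diameter, 120 long along box y, 35 mm in front of the hood's front edge, 250 mm from the hinge line; free all round, so it can be pinched from above at every hood angle (it turns between the pads)
- hood_socket (a point): the ball's seat in the steel socket on the hood's side edge (box y 154, 120 mm from the hinge line; moves with the hood): a cup open towards the rod's pivot, short straight lip below, flared lip above. The swinging ball clears the lower lip only with the hood at 1.6 rad or more; then, as the hood comes down, the cup takes the ball within about 8 mm across
- hood_hinge (a point): middle of the hood's hinge line
- prop_pivot (a point): pivot of the prop rod
- prop (a joint): angle of the prop rod, rad: 0 folded level along the box's side, pointing to the back; grows as it swings up, stop at 1.3; 0.789 points at the socket of the hood at 1.47. Pivot at box x -50, y 154, height 45 mm, axis along box y; stiff, so the rod stays where left. Rod and socket really touch: the hood comes to rest on the ball
- prop_grip (a point): middle of the rod's side grip, a round steel pin of 12 mm diameter sticking 50 mm out of the rod sideways (along box +y), 100 mm from the pivot; this point is 31 mm out from the rod's centre line
- prop_tip (a point): centre of the 12 mm ball at the rod's free end, 211 mm from the pivot
- fan_button_top (a point): top of the fan's push button, grey, 28 mm across in a 44 mm black collar, on the deck in the front place farthest from the prop rod; it stands 22 mm above the deck, pressed straight down
- fan_button (a joint): travel of the fan button, m: 0 out, 0.006 fully down (about 4 N), springs back
- round_well1 (a point): where the centre of a round plug lies when seated in this round well (20 mm above the well's floor, 13 mm above the deck); well 68 mm across, 7 deep
- round_well2 (a point): where the centre of a round plug lies when seated in this round well (20 mm above the well's floor, 13 mm above the deck); well 68 mm across, 7 deep
- round_well3 (a point): where the centre of a round plug lies when seated in this round well (20 mm above the well's floor, 13 mm above the deck); well 68 mm across, 7 deep
- square_well1 (a point): where the centre of a square plug lies when seated in this square well (20 mm above the well's floor, 13 mm above the deck); well 62 x 62 mm, 7 deep, its sides along box x and y
- square_well2 (a point): where the centre of a square plug lies when seated in this square well (20 mm above the well's floor, 13 mm above the deck); well 62 x 62 mm, 7 deep, its sides along box x and y
- round_plug1 (a point): centre (half-way up) of a black hard-silicone round drain plug, may be absent: disc 64 mm across and 12 thick with an upright round knob on top, 22 mm across and 28 tall; 40 high in all, 70 g. z is its upward axis
- round_plug2 (a point): centre (half-way up) of a black hard-silicone round drain plug, may be absent: disc 64 mm across and 12 thick with an upright round knob on top, 22 mm across and 28 tall; 40 high in all, 70 g. z is its upward axis
- round_plug3 (a point): centre (half-way up) of a black hard-silicone round drain plug, may be absent: disc 64 mm across and 12 thick with an upright round knob on top, 22 mm across and 28 tall; 40 high in all, 70 g. z is its upward axis
- square_plug1 (a point): centre (half-way up) of a black hard-silicone square drain plug, may be absent: plate 58 x 58 x 12 mm with an upright bar grip on top, 40 long (its x) by 18 wide (its y) by 28 tall, parallel to the plate's sides; 40 high in all, 70 g
- square_plug2 (a point): centre (half-way up) of a black hard-silicone square drain plug, may be absent: plate 58 x 58 x 12 mm with an upright bar grip on top, 40 long (its x) by 18 wide (its y) by 28 tall, parallel to the plate's sides; 40 high in all, 70 g
- soap_dish: bystander: a white soap dish with a soap bar, 75 x 50 x 32 mm; origin at its underside
- tub: bystander: a low round white tub with a cap, 54 mm across, 55 high; origin at its underside
- nail_brush: bystander: a wooden nail brush, 75 x 36 x 30 mm; origin at its underside
Mind the look-alikes: they are no part of the job. Leave any green look-alike of the part that bears round_plug1 alone.

How it is judged:
On the way, in this order (a step that is already met when the one before it is completed fails the run):
1. the hood stands propped: the rod's ball in the hood's socket (distance between prop_tip and hood_socket below 0.008 m and value of joint hood between 1.39 and 1.55 rad and contact force between the fingers and hood below 0.2 N and contact force between the fingers and prop below 0.2 N), for 0.4 s.
2. with the hood propped, every plug sits in a well of its own shape (distance between prop_tip and hood_socket below 0.008 m and value of joint hood between 1.39 and 1.55 rad and (distance between round_plug1 and round_well1 below 0.0055 m or distance between round_plug1 and round_well2 below 0.0055 m or distance between round_plug1 and round_well3 below 0.0055 m) and angle between each of round_plug1, round_plug2, round_plug3, square_plug1, square_plug2's own z axis and vertical below 0.08 rad and (distance between round_plug2 and round_well1 below 0.0055 m or distance between round_plug2 and round_well2 below 0.0055 m or distance between round_plug2 and round_well3 below 0.0055 m) and (distance between round_plug3 and round_well1 below 0.0055 m or distance between round_plug3 and round_well2 below 0.0055 m or distance between round_plug3 and round_well3 below 0.0055 m) and (distance between square_plug1 and square_well1 below 0.0055 m or distance between square_plug1 and square_well2 below 0.0055 m) and (distance between square_plug2 and square_well1 below 0.0055 m or distance between square_plug2 and square_well2 below 0.0055 m)), for 0.3 s.
3. the fan button is pressed down (all of step 2 and value of joint fan_button above 0.0045 m), for 0.05 s.
At the end, for the whole second after the job is handed in: the ball of the prop rod is within 8 mm of its seat in the socket and the hood stands between 1.39 and 1.55 rad; every plug present lies in a well of its own shape, its centre within 5.5 mm of the seated place, tilted less than 0.08 rad; the fan button is out again (all of step 2 and value of joint fan_button below 0.002 m); the robot touches nothing.
It fails at once if the soap dish, tub or nail brush is moved more than 6 cm (distance of any of soap_dish, tub, nail_brush from where it was at the start of the episode above 0.06 m).
It fails at once if the fan button is pressed while a plug still lies out on the ledge (value of joint fan_button above 0.0045 m and horizontal distance between any of round_plug1, round_plug2, round_plug3, square_plug1, square_plug2 and drybox above 0.2 m).
Of round1, round2, round3, square1, square2 only 3 to 5 are there at a start; the rules pass over those that are not, and their reading is None.
At some moment in a run one of round1, round2, round3, square1, square2 may be knocked a few centimetres aside while the robot is not near it.
Once in a run the grip may slacken for a moment while it holds something.
It also fails if it takes over 210 s, if anything falls off the work surface, if the arm or the gripper's body presses on something with over 40 N, if the wrist force passes 120 N, or if a joint passes its speed limit or range.

### The arm

A 7-joint arm with a two-finger parallel gripper is mounted at the origin on the work surface. World frame = base frame: x ahead of the robot, y to its left, z up, the work surface at z = 0. Lengths are in m, angles in rad, forces in N, time in s.
With the tool pointing down it reaches from about 0.4 to 0.85 m from the base axis. Payload 4.5 kg.
Tool frame: the origin (TCP) lies on the centre line of the jaws, within the pads' length; the fingertips stand r.tips_ahead ahead of it and the grasp point (between the pads) is the TCP (r.tips_ahead is the distance from the TCP to the fingertips, in m); z points along the fingers, y is the direction in which the jaws open and shut (so a half turn about z gives the same grasp; the last joint's range is limited). The gripper opens to 88 mm and grips with 3 to 60 N. Pads are 18 mm wide; open, the fingers measure 123 mm over their backs; the gripper's body (75 mm by 187 mm) begins 45 mm behind the grasp point.
Start: joints at [-1.108, 0.689, -0.195, 1.565, 0.157, 0.902, -0.215], TCP at [0.26, 0.568, 0.258] pointing down, gripper open.
Joint ranges: [-3.01, 3.01], [-0.46, 2.08], [-1.47, 1.51], [0.13, 2.56], [-1, 4.14], [0.04, 2.09], [-2.66, 2.66]. Speed limits (rad/s): [2.57, 2.57, 3.14, 3.14, 3.14, 3.14, 3.14].

### API

Orientations are given as a unit quaternion [x, y, z, w].
In Python, from plant import r gives the robot as it stands.
- The arm moves only by the shell command python3 -m inch 'ROWS' [FORCE]. ROWS is JSON, a list of rows, each a list of 5 numbers: the shift along the world's x, y, z in units of 25 mm (1.0 is 25 mm), then the turn about the world's z in units of 6 degrees (1.0 is 6 degrees), then the finger opening in mm, from 0 to 88.1. A call has 1 to 5 rows; each row shifts and turns the commanded pose from where the row before left it; what a row does not reach is not made up. A row lasts 1/10 s, in which the tool goes at most 50 mm and 8.59 degrees, less where a joint would pass 70% of its speed; a pose out of reach is approached as far as the arm can. A call is refused whole if a number of a shift passes 1 or a number of a turn 1, either way. A call with a gripper value outside its range is refused whole. The fingers move at their own pace and stop on an object; FORCE is the grip in N (left out, the last holds). Time passes only in rows, so rows that do not move let the fingers close. It gives the time, the measured TCP pose, the force and the opening at its end, in the units of the state.
- r.get_state(): the state, without advancing time (a new reading comes with each control period).
- r.snapshot(name): name is "side" or "top" or "wrist"; returns a dict with "pixels" (384x512x3 uint8, red, green, blue), "range_z" (384x512 float32, m along the optical axis (not along the pixel's ray), 0 where there is no reading), "K" (3x3 intrinsics, pixels), "position" and "attitude" of the camera in the world. Camera axes: x right, y up, looking along -z (the intrinsics and any distortion apply to the point x, -y, -z); pixel columns grow to the right and rows downward; lengths in m; the calibration is good to about 2 mm. The wrist camera is an equidistant fisheye: a pixel r from the principal point sees the ray r / f radians off the axis. A picture is of the moment at which its call begins.
- r.finish_job(): hands the job in, once; it reports no verdict.
The state is a dict: "clock": time; "q": joint angles; "qd": joint speeds; "joint_torque": joint torques, N m; "tool_pos": TCP position; "eef_rot": TCP orientation; "contact_force": force on the tool from outside, world axes, zero at the start; "moment": the same for the moment, N m; "opening": opening from 0.0 (shut) to 1.0 (fully open).
Only numpy, scipy, OpenCV 4.12 (cv2) and the standard library are available. Lean on these libraries where they do the work, as an engineer would, in place of code of your own. Each camera call takes 0.05 s, during which the arm holds its last target. There are 200 camera calls.

## Working session

There is one attempt and no reset: what is moved stays moved. The work goes in short steps, Python scripts to look and compute and a shell command to move; the robot and the scene stay as the last step left them, time stands still between calls to the robot, and variables do not carry over. Pictures are saved under pics/ and viewed, about 12 in all and at most 16, crops included, and the job is handed in when it is done.

```bash
ls; mkdir -p pics
cat > h.py <<'E'
import numpy as np, cv2
from scipy.spatial.transform import Rotation as R
from plant import r
def shot(n):
    s=r.snapshot(n); s['n']=n; return s
def rot(s):
    a=np.array(s['attitude'],float)
    return a if a.shape==(3,3) else R.from_quat(a).as_matrix()
def pts(s):
    """world points from depth for pinhole cams"""
    K=np.array(s['K']); z=s['range_z']; v,u=np.mgrid[:z.shape[0],:z.shape[1]]
    c=np.stack([(u-K[0,2])/K[0,0]*z,-(v-K[1,2])/K[1,1]*z,-z],-1)
    return c@rot(s).T+np.array(s['position'])
def proj(s,P):
    K=np.array(s['K']); c=(np.atleast_2d(P)-np.array(s['position']))@rot(s); x,y,z=c[:,0],-c[:,1],-c[:,2]
    if s['n']=='wrist':
        rr=np.hypot(x,y)+1e-12; k=np.arctan2(rr,z)/rr; x,y,z=x*k,y*k,1
    return np.stack([K[0,0]*x/z+K[0,2],K[1,1]*y/z+K[1,2]],-1)
def ray(s,u,v):
    K=np.array(s['K']); x=(u-K[0,2])/K[0,0]; y=(v-K[1,2])/K[1,1]
    if s['n']=='wrist':
        t=np.hypot(x,y)+1e-12; d=np.array([x/t*np.sin(t),-y/t*np.sin(t),-np.cos(t)])
    else: d=np.array([x,-y,-1.])
    return np.array(s['position']),rot(s)@d
def onz(s,u,v,h):
    p,d=ray(s,u,v); return p+d*(h-p[2])/d[2]
def save(s,f,crop=None,k=1):
    i=s['pixels'][...,::-1]
    if crop: i=i[crop[1]:crop[3],crop[0]:crop[2]]
    cv2.imwrite('pics/'+f,cv2.resize(i,None,fx=k,fy=k,interpolation=cv2.INTER_CUBIC))
E
python3 - <<'E'
from h import *
import pickle
st=r.get_state(); print({k:np.round(v,3) for k,v in st.items()}, r.tips_ahead)
d={}
for n in ('top','side','wrist'):
    s=shot(n); d[n]=s; save(s,n+'0.png',k=1.5); print(n,np.round(s['position'],3),np.round(s['attitude'],3),np.round(s['K'],1).tolist(),(s['range_z']>0).mean())
pickle.dump(d,open('s0.pkl','wb'))
E
```

```text
pics
{'clock': np.float64(0.0), 'q': array([-1.108,  0.69 , -0.194,  1.566,  0.157,  0.902, -0.215]), 'qd': array([-0.001,  0.001,  0.002, -0.001, -0.   , -0.001,  0.   ]), 'joint_torque': array([-1.0000e-03, -5.2758e+01, -1.2670e+00, -1.5343e+01, -5.3000e-02,
        7.0000e-03,  0.0000e+00]), 'tool_pos': array([0.26 , 0.568, 0.257]), 'eef_rot': array([ 0.213,  0.977, -0.001, -0.   ]), 'contact_force': array([ 0.261, -0.41 ,  0.805]), 'moment': array([0.   , 0.05 , 0.003]), 'opening': np.float64(1.0)} 0.019
top [ 0.438 -0.058  0.929] [-0.044  0.049  0.709 -0.702] [[370.7, 0.0, 255.2], [0.0, 370.7, 191.6], [0.0, 0.0, 1.0]] 0.9960174560546875
side [0.465 0.601 0.457] [-0.038  0.487  0.872 -0.045] [[350.9, 0.0, 260.0], [0.0, 350.9, 189.2], [0.0, 0.0, 1.0]] 0.9961954752604166
wrist [0.192 0.598 0.383] [-0.123 -0.078  0.535  0.832] [[297.3, 0.0, 256.7], [0.0, 297.3, 195.3], [0.0, 0.0, 1.0]] 0.9941965738932291
```

View pics/top0.png

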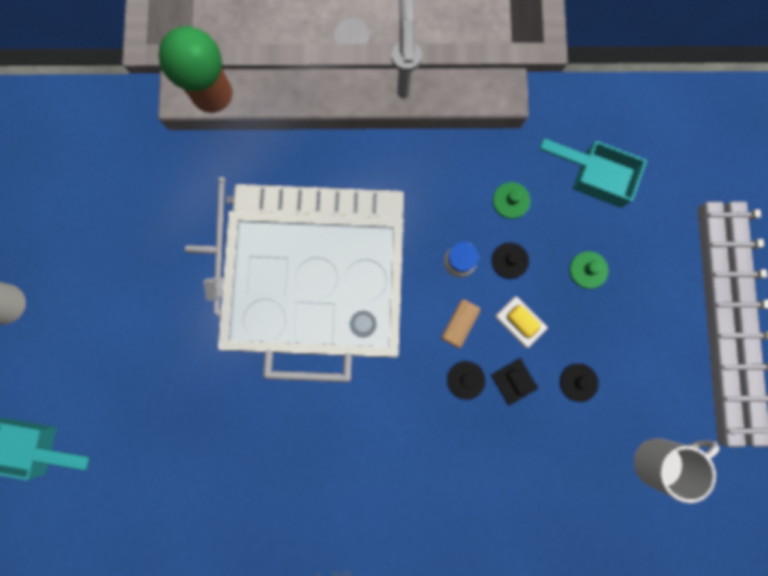

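View pics/side0.png

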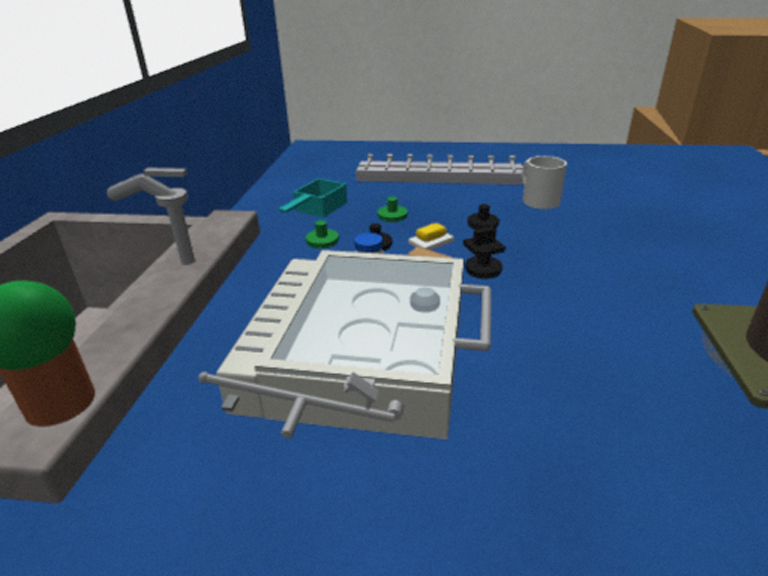

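The top view (1.5×) shows the box at about (312,270), with the rod on its left and the handle at (308,376). Four black plugs are present: round at (510,260), (466,380) and (579,382), square at (515,381). The green look-alikes are at (511,200) and (589,269). The side view agrees.

```bash
python3 - <<'E'
from h import *
import pickle
d=pickle.load(open('s0.pkl','rb')); s=d['top']; P=pts(s); im=s['pixels'].astype(int)
print('table z',np.median(P[300:340,220:280,2]))
mx=im.max(-1); mn=im.min(-1)
roi=np.zeros(mx.shape,bool); roi[115:260,120:275]=1
# box top rim: by height
m=(roi&(P[...,2]>0.06)&(P[...,2]<0.11)&(mn>110)).astype(np.uint8)
m2=cv2.morphologyEx(m,cv2.MORPH_CLOSE,np.ones((5,5)));
c=max(cv2.findContours(m2,0,2)[0],key=cv2.contourArea); f=np.zeros_like(m); cv2.drawContours(f,[c],-1,1,-1)
f=cv2.morphologyEx(f,cv2.MORPH_OPEN,np.ones((25,25)))
ys,xs=np.nonzero(f); q=P[ys,xs]; print('rim z',np.percentile(q[:,2],[5,25,50,75,95]))
c=max(cv2.findContours(f,0,2)[0],key=cv2.contourArea).reshape(-1,2)
w=np.array([onz(s,u,v,0.08)[:2] for u,v in c],np.float32); rc=cv2.minAreaRect(w); print('rect',rc, cv2.boxPoints(rc).round(3).tolist())
bm=((mx<40)&(np.abs(P[...,0]-.4)<.3)).astype(np.uint8); bm[:,:290]=0; bm[:115]=0; bm[270:]=0; bm[:,420:]=0
n,l,stt,ce=cv2.connectedComponentsWithStats(bm)
for i in range(1,n):
    if stt[i,4]>60:
        z=P[...,2][l==i]; print(ce[i].round(1),stt[i],'zmax',np.percentile(z,[50,98]).round(3),onz(s,*ce[i],.012)[:3].round(4))
        q=P[(l==i)]; k=q[q[:,2]>.03]; print('   knob',np.median(k,0).round(4),len(k))
E
python3 -c "
import pickle;from h import *
s=pickle.load(open('s0.pkl','rb'))['top'];save(s,'topbox.png',(120,105,420,275),2.6)"
```

```text
table z 0.00032015163498438914
rim z [0.00382241 0.0788656  0.08089693 0.08229319 0.08431323]
rect ((0.5634025931358337, 0.05040125548839569), (0.2892639636993408, 0.29915761947631836), 88.76415252685547) [[0.41100001335144043, -0.09099999815225601], [0.7099999785423279, -0.09700000286102295], [0.7160000205039978, 0.19200000166893005], [0.4169999957084656, 0.1979999989271164]]
[339.5 173.5] [329 164  22  20 344] zmax [0.012 0.042] [ 0.6042 -0.2782  0.012 ]
   knob [ 0.6051 -0.2779  0.0395] 69
[342.3 254.2] [330 241  26  27 402] zmax [0.014 0.043] [ 0.4038 -0.2772  0.012 ]
   knob [ 0.4052 -0.277   0.0395] 140
[310.1 253.2] [300 243  22  22 380] zmax [0.013 0.043] [ 0.4068 -0.1982  0.012 ]
   knob [ 0.4083 -0.1984  0.0397] 74
[385.4 254.7] [375 244  22  22 390] zmax [0.013 0.043] [ 0.4015 -0.3826  0.012 ]
   knob [ 0.4018 -0.3821  0.0399] 79
```

View pics/topbox.png

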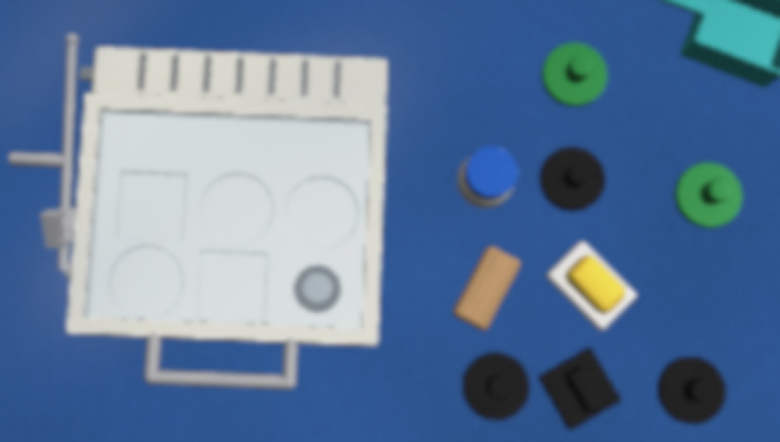

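The crop (2.6×, offset 120,105) shows the hood's front corners at (67,333) and (378,345), the handle bar from (150,378) to (295,382), and the rod pivot at about (65,268). The wells and the button at (317,288) can be seen through the hood.

```bash
cat >> h.py <<'E'
def handle_loc(s):
    pass
E
python3 - <<'E'
from h import *
import pickle
d=pickle.load(open('s0.pkl','rb')); s=d['top']; P=pts(s)
g=lambda x,y,h: onz(s,x/2.6+120,y/2.6+105,h)
a,b=g(67,333,.081),g(378,345,.081); print('front',a,b,np.linalg.norm(a-b))
h1,h2=g(151,378,.084),g(296,383,.084); print('handle',h1,h2,np.linalg.norm(h1-h2),(h1+h2)/2)
v=a-b; yaw=np.arctan2(-v[0],v[1]); v2=h1-h2; print('yaw',yaw,np.arctan2(-v2[0],v2[1]))
# deck features at z=.035
for n,p,h in (('btn',(317,288),.057),('R1',(147,283),.035),('R2',(238,211),.035),('R3',(321,215),.035),('S1',(153,205),.035),('S2',(233,287),.035),('pivot',(66,268),.045),('tip',(72,38),.045),('gripend',(12,158),.045),('corner_rl',(97,47),.08),('corner_rr',(388,58),.08)):
    print(n,g(*p,h).round(4), P[int(p[1]/2.6+105),int(p[0]/2.6+120)].round(3))
hh=P[247:254,178:234]; k=hh[(hh[...,2]>.06)&(hh[...,2]<.11)]; print('handle pts',k.mean(0),len(k))
# wells -> fit box pose (similarity w/o scale)
B=np.array([(-57.5,-80),(-57.5,80),(14.5,0),(14.5,-80),(14.5,80),(-57.5,0),(-107.5,136),(-107.5,-136),(-142.5,0)])/1000
W=np.array([g(317,288,.057)]+[g(*p,.035) for p in ((147,283),(238,211),(321,215),(153,205),(233,287))]+[a,b,(h1+h2)/2])[:,:2]
H=B-B.mean(0);V=W-W.mean(0); th=np.arctan2((H[:,0]*V[:,1]-H[:,1]*V[:,0]).sum(),(H*V).sum())
Rm=np.array([[np.cos(th),-np.sin(th)],[np.sin(th),np.cos(th)]]); t=W.mean(0)-Rm@B.mean(0)
print('pose',th,t,'res mm',((B@Rm.T+t-W)*1000).round(1).tolist())
E
```

```text
front [0.45799225 0.18431786 0.081     ] [ 0.44500558 -0.08711827  0.081     ] 0.27174661971245406
handle [0.41852022 0.10979928 0.084     ] [ 0.41301885 -0.0155974   0.084     ] 0.12551729814394402 [0.41576954 0.04710094 0.084     ]
yaw -0.04780782751577966 -0.043843592116892864
btn [ 0.4969 -0.0334  0.057 ] [ 0.497 -0.032  0.082]
R1 [0.5045 0.1248 0.035 ] [0.503 0.117 0.079]
R2 [0.5713 0.0409 0.035 ] [0.565 0.037 0.078]
R3 [ 0.5668 -0.0369  0.035 ] [ 0.562 -0.037  0.081]
S1 [0.5776 0.1205 0.035 ] [0.572 0.113 0.082]
S2 [0.5    0.0451 0.035 ] [0.498 0.041 0.081]
pivot [0.5182 0.1973 0.045 ] [0.518 0.196 0.054]
tip [0.7369 0.198  0.045 ] [0.727 0.19  0.079]
gripend [0.6215 0.2505 0.045 ] [0.619 0.245 0.065]
corner_rl [0.7164 0.1649 0.08  ] [0.721 0.17  0.065]
corner_rr [ 0.7042 -0.0997  0.08  ] [ 0.73  -0.103 -0.001]
handle pts [0.41815183 0.04771333 0.08297878] 307
pose -0.050542660277432865 [0.55797411 0.0423    ] res mm [[-0.4, -1.3], [0.1, 0.3], [1.2, 0.7], [1.6, -1.5], [-1.1, 1.0], [0.5, 0.1], [-0.5, -0.8], [-1.3, -1.0], [-0.1, 2.4]]
```

Box pose: yaw −0.05, origin (0.558, 0.042). I'll go over the handle with the jaws along box x.

```bash
A='[[0.3,-0.99,0,-0.54,22],[0.3,-0.99,0,-0.54,22],[0.3,-0.99,0,-0.54,22],[0.3,-0.99,0,-0.54,22],[0.3,-0.99,0,-0.54,22]]' >/dev/null
python3 -m inch '[[0.3,-0.99,0,-0.54,22],[0.3,-0.99,0,-0.54,22],[0.3,-0.99,0,-0.54,22],[0.3,-0.99,0,-0.54,22],[0.3,-0.99,0,-0.54,22]]' 30
python3 -m inch '[[0.3,-0.99,0,-0.54,22],[0.3,-0.99,0,-0.54,22],[0.3,-0.99,0,-0.54,22],[0.3,-0.99,0,-0.54,22],[0.3,-0.99,0,-0.54,22]]'
python3 -m inch '[[0.3,-0.99,0,-0.54,22],[0.3,-0.99,0,-0.54,22],[0.3,-0.99,0,-0.54,22],[0.3,-0.99,0,-0.54,22],[0.3,-0.99,0,-0.54,22]]'
python3 -m inch '[[0.3,-0.99,0,-0.54,22],[0.3,-0.99,0,-0.54,22],[0.3,-0.99,0,-0.54,22],[0.3,-0.99,0,-0.54,22],[0.3,-0.99,0,-0.54,22]]'
python3 -m inch '[[0.3,-0.99,0,-0.54,22],[0,0,0,0,22],[0,0,0,0,22]]'
cat >> h.py <<'E'
TH=-0.0505; T0=np.array([0.558,0.0423])
def b2w(x,y,z):
    c,s=np.cos(TH),np.sin(TH); return np.array([T0[0]+c*x-s*y,T0[1]+s*x+c*y,z])
def to(p,az=None):
    """print units needed from the current TCP to p, and turn to jaw azimuth az (deg)"""
    st=r.get_state(); q=np.array(st['tool_pos']); m=R.from_quat(st['eef_rot']).as_matrix(); a=np.degrees(np.arctan2(m[1,1],m[0,1]))
    t='' if az is None else round(((az-a+90)%180-90)/6,2)
    print('tcp',q.round(4),'jaw',round(a,1),'zaxis',m[:,2].round(3),'-> units',((np.array(p)-q)/.025).round(2),'turn',t,'t',round(float(st['clock']),2),'F',np.round(st['contact_force'],1),'open',round(float(st['opening'])*88.1,1))
E
python3 -c "
from h import *
to(b2w(-.1425,0,.078),-2.9)"
```

```text
clock: 0.65
tool_pos: [0.2975, 0.4435, 0.2576]
eef_rot: [0.349, 0.937, -0.0, 0.0]
contact_force: [0.5, 0.5, -0.2]
opening: 0.568
clock: 1.15
tool_pos: [0.335, 0.3199, 0.2577]
eef_rot: [0.478, 0.878, -0.0, -0.0]
contact_force: [1.0, -0.2, 1.1]
opening: 0.253
clock: 1.65
tool_pos: [0.3725, 0.1962, 0.2577]
eef_rot: [0.597, 0.802, 0.0, 0.0]
contact_force: [1.1, 0.2, 0.1]
opening: 0.25
clock: 2.15
tool_pos: [0.41, 0.0725, 0.2577]
eef_rot: [0.704, 0.71, 0.0, -0.0]
contact_force: [0.4, 0.6, 0.7]
opening: 0.253
clock: 2.45
tool_pos: [0.4172, 0.0487, 0.2577]
eef_rot: [0.723, 0.691, -0.0, -0.0]
contact_force: [0.1, -0.3, -0.4]
opening: 0.249
tcp [0.4172 0.0487 0.2577] jaw -2.6 zaxis [-0.  0. -1.] -> units [-0.06  0.03 -7.19] turn -0.05 t 2.45 F [ 0.1 -0.3 -0.4] open 21.9
```

```bash
python3 -m inch '[[-0.06,0,-1,0,22],[0,0,-1,0,22],[0,0,-1,0,22],[0,0,-1,0,22],[0,0,-1,0,22]]' | grep -v eef
python3 -m inch '[[0,0,-0.8,0,22],[0,0,-0.7,0,22],[0,0,-0.6,0,22],[0,0,0,0,22],[0,0,0,0,22]]' 30| grep -v eef
python3 -m inch '[[0,0,0,0,0],[0,0,0,0,0],[0,0,0,0,0],[0,0,0,0,0]]' 30| grep -v eef
python3 - <<'E'
from h import *
to(b2w(-.1425,0,.078),-2.9)
p=b2w(.1075,0,.078); a=np.linspace(0,1.65,19); 
q=np.array([b2w(.1075-.25*np.cos(t),0,.078+.25*np.sin(t)) for t in a]); print((np.diff(q,axis=0)/.025).round(2).tolist())
E
```

```text
clock: 2.95
tool_pos: [0.4157, 0.0505, 0.1318]
contact_force: [0.7, 0.4, -1.1]
opening: 0.251
clock: 3.45
tool_pos: [0.4194, 0.0497, 0.0836]
contact_force: [-0.0, -0.4, -0.1]
opening: 0.25
clock: 3.85
tool_pos: [0.4174, 0.0494, 0.0839]
contact_force: [-4.5, 1.9, 5.7]
opening: 0.125
tcp [0.4174 0.0494 0.0839] jaw -2.6 zaxis [-0.009 -0.    -1.   ] -> units [-0.07  0.   -0.24] turn -0.06 t 3.85 F [-4.5  1.9  5.7] open 11.0
[[0.04, -0.0, 0.92], [0.13, -0.01, 0.91], [0.21, -0.01, 0.89], [0.29, -0.01, 0.87], [0.37, -0.02, 0.84], [0.44, -0.02, 0.8], [0.51, -0.03, 0.76], [0.58, -0.03, 0.71], [0.64, -0.03, 0.65], [0.7, -0.04, 0.59], [0.75, -0.04, 0.52], [0.8, -0.04, 0.45], [0.83, -0.04, 0.38], [0.86, -0.04, 0.3], [0.89, -0.04, 0.22], [0.9, -0.05, 0.14], [0.91, -0.05, 0.05], [0.91, -0.05, -0.03]]
```

```bash
python3 -m inch '[[0.04,0,0.92,0,0],[0.13,-0.01,0.91,0,0],[0.21,-0.01,0.89,0,0],[0.29,-0.01,0.87,0,0],[0.37,-0.02,0.84,0,0]]' | grep -v eef
python3 -m inch '[[0,0,0,0,0]]' | grep -v eef
python3 - <<'E'
from h import *
for a in (.4,.458,.5):
    to(b2w(.1075-.25*np.cos(a),0,.078+.25*np.sin(a)),-2.9)
E
```

```text
clock: 4.35
tool_pos: [0.4436, 0.0481, 0.195]
contact_force: [-1.2, 1.8, -3.9]
opening: 0.123
clock: 4.45
tool_pos: [0.444, 0.0481, 0.196]
contact_force: [-5.1, 2.4, 0.4]
opening: 0.122
tcp [0.444  0.0481 0.196 ] jaw -2.6 zaxis [-0.007  0.    -1.   ] -> units [-0.34  0.02 -0.83] turn -0.05 t 4.45 F [-5.1  2.4  0.4] open 10.8
tcp [0.444  0.0481 0.196 ] jaw -2.6 zaxis [-0.007  0.    -1.   ] -> units [-0.1   0.01 -0.3 ] turn -0.05 t 4.45 F [-5.1  2.4  0.4] open 10.8
tcp [0.444  0.0481 0.196 ] jaw -2.6 zaxis [-0.007  0.    -1.   ] -> units [ 0.09 -0.    0.07] turn -0.05 t 4.45 F [-5.1  2.4  0.4] open 10.8
```

```bash
python3 -m inch '[[0.27,-0.01,0.47,0,0],[0.51,-0.03,0.76,0,0],[0.58,-0.03,0.71,0,0],[0.64,-0.03,0.65,0,0],[0.7,-0.04,0.59,0,0]]' | grep -v eef
python3 -m inch '[[0.75,-0.04,0.52,0,0],[0.8,-0.04,0.45,0,0],[0.83,-0.04,0.38,0,0],[0.86,-0.04,0.3,0,0],[0.89,-0.04,0.22,0,0]]' | grep -v eef
python3 -m inch '[[0.9,-0.05,0.14,0,0],[0.91,-0.05,0.05,0,0],[0.8,-0.05,-0.03,0,0],[0,0,0,0,0],[0,0,0,0,0]]' | grep -v eef
python3 - <<'E'
from h import *
for a in (1.6,1.64):
    to(b2w(.1075-.25*np.cos(a),0,.078+.25*np.sin(a)),-2.9)
E
```

```text
clock: 4.95
tool_pos: [0.5036, 0.045, 0.2738]
contact_force: [-20.8, 3.0, 17.0]
opening: 0.128
clock: 5.45
tool_pos: [0.6175, 0.0394, 0.3268]
contact_force: [-4.4, 0.6, 17.3]
opening: 0.125
clock: 5.95
tool_pos: [0.6857, 0.036, 0.3294]
contact_force: [1.6, 1.0, 14.3]
opening: 0.126
tcp [0.6857 0.036  0.3294] jaw -2.6 zaxis [ 0.008  0.001 -1.   ] -> units [-0.52  0.02 -0.06] turn -0.05 t 5.95 F [ 1.6  1.  14.3] open 11.1
tcp [0.6857 0.036  0.3294] jaw -2.6 zaxis [ 0.008  0.001 -1.   ] -> units [-0.12 -0.   -0.08] turn -0.05 t 5.95 F [ 1.6  1.  14.3] open 11.1
```

```bash
python3 -m inch '[[0,0,0,0,24],[0,0,0,0,24],[0,0,0,0,24],[0,0,1,0,24],[0,0,1,0,24]]' | grep -v eef
python3 -m inch '[[0,0,1,0,24],[-0.3,1,0,0.5,40],[-0.3,1,0,0.5,40],[-0.3,1,0,0.5,40],[-0.3,1,0,0.5,40]]' | grep -v eef
python3 -m inch '[[-0.3,1,0,0.5,40],[-0.3,1,0,0.5,40],[-0.3,1,0,0,40],[-0.2,0.6,0,0,40],[0,0,0,0,40]]' | grep -v eef
python3 - <<'E'
from h import *
to(b2w(.05,.199,.045),15)
s=shot('side'); save(s,'side1.png',k=1.5)
E
```

```text
clock: 6.45
tool_pos: [0.6804, 0.0354, 0.3736]
contact_force: [1.0, 0.2, 0.1]
opening: 0.274
clock: 6.95
tool_pos: [0.6506, 0.1363, 0.3988]
contact_force: [-0.1, 0.1, -0.3]
opening: 0.456
clock: 7.45
tool_pos: [0.6225, 0.2284, 0.3989]
contact_force: [0.4, 0.1, -0.9]
opening: 0.451
tcp [0.6225 0.2284 0.3989] jaw 15.6 zaxis [-0.007 -0.001 -1.   ] -> units [ -0.18   0.41 -14.15] turn -0.11 t 7.45 F [ 0.4  0.1 -0.9] open 39.8
```

View pics/side1.png

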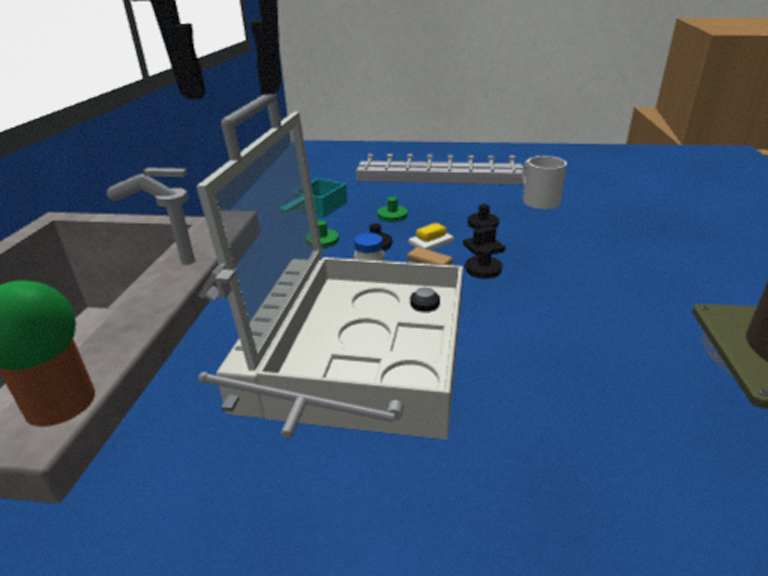

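The hood stands up at about 1.65, with the socket at (215,283). The rod is folded and its pin runs from (300,400) to (288,432). Now descending onto the pin.

```bash
python3 -m inch '[[-0.18,0.41,-1,0,40],[0,0,-1,0,40],[0,0,-1,0,40],[0,0,-1,0,40],[0,0,-1,0,40]]' | grep -v eef
python3 -m inch '[[0,0,-1,0,40],[0,0,-1,0,40],[0,0,-1,0,40],[0,0,-1,0,40],[0,0,-1,0,40]]' | grep -v eef
python3 -m inch '[[0,0,-1,0,40],[0,0,-1,0,40],[0,0,-1,0,40],[0,0,-1,0,40],[0,0,-0.15,0,40]]' | grep -v eef
python3 -m inch '[[0,0,0,0,40],[0,0,0,0,0],[0,0,0,0,0],[0,0,0,0,0],[0,0,0,0,0]]' 25| grep -v eef
python3 - <<'E'
from h import *
to(b2w(.05,.199,.045),15)
a=np.linspace(0,.789,5); q=np.array([b2w(-.05+.1*np.cos(t),.199,.045+.1*np.sin(t)) for t in a]); print((np.diff(q,axis=0)/.025).round(2).tolist())
E
```

```text
clock: 8.0
tool_pos: [0.6202, 0.2329, 0.2734]
contact_force: [0.6, 0.1, -0.1]
opening: 0.453
clock: 8.5
tool_pos: [0.6203, 0.2329, 0.1485]
contact_force: [-0.6, -0.0, -0.2]
opening: 0.452
clock: 9.0
tool_pos: [0.618, 0.2324, 0.0426]
contact_force: [0.1, -0.1, 0.4]
opening: 0.45
clock: 9.5
tool_pos: [0.6183, 0.2355, 0.046]
contact_force: [-3.2, -0.6, -0.1]
opening: 0.136
tcp [0.6183 0.2355 0.046 ] jaw 15.4 zaxis [-0.007 -0.003 -1.   ] -> units [-0.01  0.12 -0.04] turn -0.06 t 9.5 F [-3.2 -0.6 -0.1] open 12.0
[[-0.08, 0.0, 0.78], [-0.23, 0.01, 0.75], [-0.37, 0.02, 0.69], [-0.5, 0.03, 0.61]]
```

```bash
python3 -m inch '[[-0.08,0,0.78,0,0],[-0.23,0.01,0.75,0,0],[-0.37,0.02,0.69,0,0],[-0.5,0.03,0.61,0,0],[0,0,0,0,0]]' | grep -v eef
python3 -m inch '[[0,0,0,0,0],[0,0,0,0,0]]'
python3 - <<'E'
from h import *
to(b2w(-.05+.1*np.cos(.789),.199,.045+.1*np.sin(.789)),15)
s=shot('side'); save(s,'side2.png',(80,40,400,290),2.4)
E
```

```text
clock: 10.0
tool_pos: [0.5819, 0.2377, 0.1148]
contact_force: [-7.9, 0.8, -11.7]
opening: 0.137
clock: 10.2
tool_pos: [0.5838, 0.2375, 0.1138]
eef_rot: [0.606, 0.796, -0.007, -0.005]
contact_force: [-4.1, 0.4, -4.4]
opening: 0.156
tcp [0.5838 0.2375 0.1138] jaw 15.4 zaxis [-0.017 -0.005 -1.   ] -> units [0.19 0.1  0.09] turn -0.07 t 10.2 F [-4.1  0.4 -4.4] open 13.8
```

View pics/side2.png

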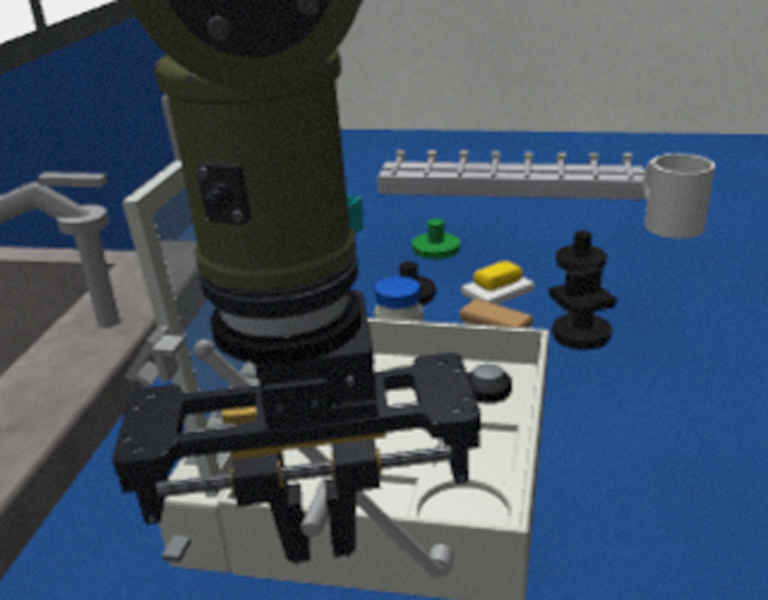

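The ball is at crop (203,348), just in front of the socket (170,350), and the fingers are on the pin. I'll release, back out along +y, and measure the ball.

```bash
python3 -m inch '[[0,0,0,0,30],[0,0,0,0,30],[0,0,0,0,30],[0,1,0,0,30],[0,1,0,0,30]]' | grep -v eef
python3 -m inch '[[0,1,0,0,30],[0,0,1,0,30],[0,0,1,0,30],[0,0,1,0,30],[0,0,1,0,30]]' | grep -v eef
python3 -m inch '[[0,0,1,0,30],[0,0,1,0,30],[0,0,1,0,30],[0,0,1,0,30],[0,0,1,0,30]]' | grep -v eef
python3 -m inch '[[0,-0.5,1,-0.5,24],[0.5,-0.7,1,-0.5,24],[0.5,-1,0.6,-0.5,24],[0.5,-1,0,-0.5,24],[0.5,-1,0,-0.5,24]]' | grep -v eef
python3 - <<'E'
from h import *
to(b2w(.1075-.25*np.cos(1.64),0,.078+.25*np.sin(1.64)),-2.9)
s=shot('side'); save(s,'side3.png',(80,90,336,282),3)
import pickle; pickle.dump(s,open('s3.pkl','wb'))
for a in (.75,.789,.82): print(a,proj(s,b2w(-.05+.211*np.cos(a),.154,.045+.211*np.sin(a))), (proj(s,b2w(-.05+.211*np.cos(a),.154,.045+.211*np.sin(a)))-[80,90])*3)
print('pivot',(proj(s,b2w(-.05,.154,.045))-[80,90])*3)
E
```

```text
clock: 10.75
tool_pos: [0.5916, 0.2868, 0.1174]
contact_force: [0.1, 0.6, 1.4]
opening: 0.338
clock: 11.25
tool_pos: [0.5908, 0.3123, 0.2183]
contact_force: [-0.5, -0.0, -0.2]
opening: 0.339
clock: 11.75
tool_pos: [0.5905, 0.3121, 0.3435]
contact_force: [0.6, -0.7, -0.4]
opening: 0.343
clock: 12.25
tool_pos: [0.641, 0.206, 0.4083]
contact_force: [0.6, 0.7, 0.4]
opening: 0.271
tcp [0.641  0.206  0.4083] jaw 0.2 zaxis [-0.002 -0.    -1.   ] -> units [ 1.66 -6.8  -3.24] turn -0.52 t 12.25 F [0.6 0.7 0.4] open 23.9
0.75 [[156.24395908 193.19077428]] [[228.73187724 309.57232285]]
0.789 [[159.26094808 189.99881171]] [[237.78284423 299.99643512]]
0.82 [[161.81863244 187.53007147]] [[245.45589732 292.59021442]]
pivot [[548.83239979 558.28664379]]
```

View pics/side3.png

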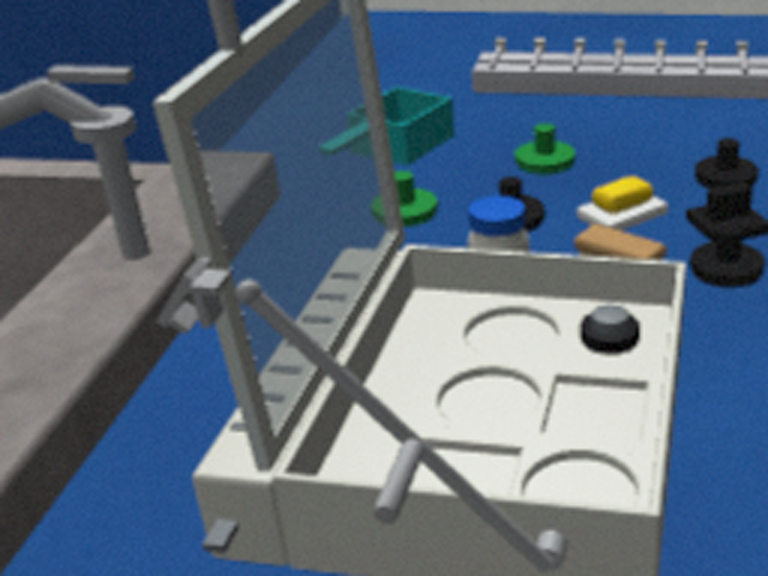

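Run:
```python
from h import *
import pickle
s=pickle.load(open('s3.pkl','rb')); P=pts(s)
n=b2w(0,1,0)-b2w(0,0,0); 
def w2b(p):
    c,q=np.cos(TH),np.sin(TH); d=np.asarray(p)[:2]-T0; return np.array([c*d[0]+q*d[1],-q*d[0]+c*d[1],p[2]])
for u,v,y in ((249,291,.154),(549,560,.154),(412,452,.154),(300,345,.154),(210,282,.154)):
    U,V=u/3+80,v/3+90; p,d=ray(s,U,V); t=((b2w(0,y,0)-p)@n)/(d@n); w=w2b(p+t*d)
    q=w2b(P[int(round(V)),int(round(U))]); print((u,v),'plane',w.round(4),np.arctan2(w[2]-.045,w[0]+.05).round(3),np.hypot(w[2]-.045,w[0]+.05).round(3),'depth',q.round(4),np.arctan2(q[2]-.045,q[0]+.05).round(3))
```

```text
(249, 291) plane [0.092  0.154  0.2003] 0.83 0.21 depth [0.0874 0.1625 0.2058] 0.864
(549, 560) plane [-0.0501  0.154   0.0437] -1.626 0.001 depth [-0.0511  0.16    0.0492] 1.831
(412, 452) plane [0.0197 0.154  0.1099] 0.75 0.095 depth [0.014  0.1717 0.1246] 0.894
(300, 345) plane [0.0707 0.154  0.1712] 0.808 0.175 depth [0.0662 0.1635 0.178 ] 0.853
(210, 282) plane [0.1111 0.154  0.2038] 0.778 0.226 depth [0.1061 0.1625 0.2092] 0.811
```

The ball measures 0.825–0.83 rad, about 0.035 too high and at the edge of the cup's capture. I'll nudge the pin down with closed fingertips.

```bash
python3 -c "
from h import *
to(b2w(.0195,.198,.145),15)"
```

```text
tcp [0.6434 0.1991 0.4078] jaw -0.3 zaxis [-0.    -0.006 -1.   ] -> units [ -2.24   1.6  -10.51] turn 2.55 t 12.3 F [ 0.7 -4.   0.3] open 23.9
```

```bash
python3 -m inch '[[-0.8,0.8,0,0.85,0],[-0.8,0.8,0,0.85,0],[-0.64,0,-1,0.85,0],[0,0,-1,0,0],[0,0,-1,0,0]]' | grep -v eef
python3 -m inch '[[0,0,-1,0,0],[0,0,-1,0,0],[0,0,-1,0,0],[0,0,-1,0,0],[0,0,-1,0,0]]' | grep -v eef
python3 -m inch '[[0,0,-1,0,0],[0,0,-0.6,0,0],[0,0,-0.4,0,0],[0,0,-0.2,0,0],[0,0,0,0,0]]' | grep -v eef
python3 -c "
from h import *
to(b2w(.0195,.198,.145),15)"
```

```text
clock: 12.8
tool_pos: [0.5839, 0.2477, 0.3319]
contact_force: [0.4, -0.7, 0.0]
opening: 0.007
clock: 13.3
tool_pos: [0.5846, 0.2475, 0.2063]
contact_force: [-0.4, -0.1, -0.6]
opening: 0.003
clock: 13.8
tool_pos: [0.5839, 0.2474, 0.1515]
contact_force: [0.8, -0.5, 0.1]
opening: 0.002
tcp [0.5839 0.2474 0.1515] jaw 15.7 zaxis [-0.005 -0.002 -1.   ] -> units [ 0.14 -0.33 -0.26] turn -0.12 t 13.8 F [ 0.8 -0.5  0.1] open 0.2
```

```bash
python3 -m inch '[[0.14,-0.33,0,0,0],[0,0,-0.1,0,0],[0,0,-0.1,0,0],[0,0,0,0,0]]' | grep -v eef
python3 -m inch '[[0,0,-0.1,0,0],[0,0,0,0,0]]' | grep -v eef
python3 -m inch '[[0,0,-0.1,0,0],[0,0,0,0,0]]' | grep -v eef
```

```text
clock: 14.2
tool_pos: [0.587, 0.239, 0.1463]
contact_force: [-0.2, 0.5, 0.6]
opening: 0.004
clock: 14.4
tool_pos: [0.5882, 0.2393, 0.1443]
contact_force: [2.3, 0.6, 1.9]
opening: 0.004
clock: 14.6
tool_pos: [0.5883, 0.2391, 0.1418]
contact_force: [1.8, -0.5, 2.3]
opening: 0.003
```

```bash
python3 -m inch '[[0,0,-0.1,0,0],[0,0,0,0,0]]' | grep -v eef
python3 -m inch '[[0,0,1,0,0],[0,0.5,1,0,0],[0,0.5,1,0,24],[0,0,1,0,24],[0,0,1,0,24]]' | grep -v eef
python3 -m inch '[[0,0,1,0,24],[0,0,1,0,24],[0,0,1,0,24],[0,0,1,0,24],[0,0,1,0,24]]' | grep -v eef
cat >> h.py <<'E'
def w2b(p):
    c,q=np.cos(TH),np.sin(TH); d=np.asarray(p)[:2]-T0; return np.array([c*d[0]+q*d[1],-q*d[0]+c*d[1],p[2]])
def plane_y(s,u,v,y=.154):
    n=b2w(0,1,0)-b2w(0,0,0); p,d=ray(s,u,v); return w2b(p+d*((b2w(0,y,0)-p)@n)/(d@n))
E
python3 - <<'E'
from h import *
to(b2w(.1075-.25*np.cos(1.64),0,.078+.25*np.sin(1.64)),-2.9)
s=shot('side'); save(s,'side4.png',(130,160,194,208),8)
E
```

```text
clock: 14.8
tool_pos: [0.5861, 0.2392, 0.1382]
contact_force: [0.6, -0.8, 1.1]
opening: 0.005
clock: 15.3
tool_pos: [0.5851, 0.2647, 0.2636]
contact_force: [-1.0, 0.6, 0.2]
opening: 0.256
clock: 15.8
tool_pos: [0.5855, 0.2641, 0.3886]
contact_force: [-0.2, -0.6, -0.4]
opening: 0.27
tcp [0.5855 0.2641 0.3886] jaw 15.7 zaxis [-0.01  -0.004 -1.   ] -> units [ 3.89 -9.13 -2.45] turn -3.11 t 15.8 F [-0.2 -0.6 -0.4] open 23.8
```

View pics/side4.png

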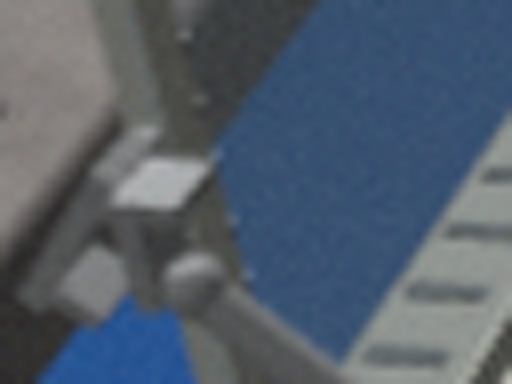

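The ball is now at raw (154,195), about 0.73, so the nudge went too far. I'll pinch the pin again, adjust while watching the ball, then release.

```bash
python3 -m inch '[[0,-0.4,-1,0,36],[0.1,-0.6,-1,0,36],[0,0,-1,0,36],[0,0,-1,0,36],[0,0,-1,0,36]]' | grep -v eef
python3 -m inch '[[0,0,-1,0,36],[0,0,-1,0,36],[0,0,-1,0,36],[0,0,-1,0,36],[0,0,-1,0,36]]' | grep -v eef
python3 -c "
from h import *
to(b2w(.0243,.199,.112),15)"
```

```text
clock: 16.35
tool_pos: [0.5879, 0.239, 0.2617]
contact_force: [-0.3, -0.1, -0.4]
opening: 0.409
clock: 16.85
tool_pos: [0.5878, 0.239, 0.1368]
contact_force: [-0.0, 0.9, -0.9]
opening: 0.408
tcp [0.5878 0.239  0.1368] jaw 15.7 zaxis [-0.009 -0.003 -1.   ] -> units [ 0.18  0.03 -0.99] turn -0.12 t 16.85 F [-0.   0.9 -0.9] open 35.9
```

```bash
python3 -m inch '[[0.18,0,-0.5,0,36],[0,0,-0.5,0,36],[0,0,0,0,36],[0,0,0,0,0],[0,0,0,0,0]]' 25 | grep -v eef
python3 -m inch '[[0,0,0,0,0],[0,0,0,0,0],[0,0,0,0,0]]' | grep -v eef
python3 -m inch '[[-0.05,0,0.05,0,0],[-0.05,0,0.05,0,0],[0,0,0,0,0],[0,0,0,0,0]]' | grep -v eef
cat >> h.py <<'E'
def ball(s,f=None):
    """brightest round blob of the rod end near the expected arc, in side view"""
    for a in (.70,.75,.789,.83):
        print(a,proj(s,b2w(-.05+.211*np.cos(a),.154,.045+.211*np.sin(a)))[0].round(1))
E
python3 - <<'E'
from h import *
to(b2w(-.05+.1*np.cos(.77),.199,.045+.1*np.sin(.77)),15)
s=shot('side'); save(s,'side5.png',(130,160,194,208),8); ball(s)
E
```

```text
clock: 17.35
tool_pos: [0.5947, 0.2394, 0.115]
contact_force: [-0.1, -0.2, -0.4]
opening: 0.251
clock: 17.65
tool_pos: [0.5943, 0.2392, 0.1143]
contact_force: [-0.7, -0.5, 0.8]
opening: 0.173
clock: 18.05
tool_pos: [0.5921, 0.2394, 0.1167]
contact_force: [1.2, 0.6, 1.3]
opening: 0.169
tcp [0.5921 0.2394 0.1167] jaw 15.7 zaxis [-0.004 -0.002 -1.   ] -> units [-0.09  0.02 -0.09] turn -0.12 t 18.05 F [1.2 0.6 1.3] open 14.9
0.7 [152.7 197.4]
0.75 [156.2 193.2]
0.789 [159.3 190. ]
0.83 [162.7 186.7]
```

View pics/side5.png

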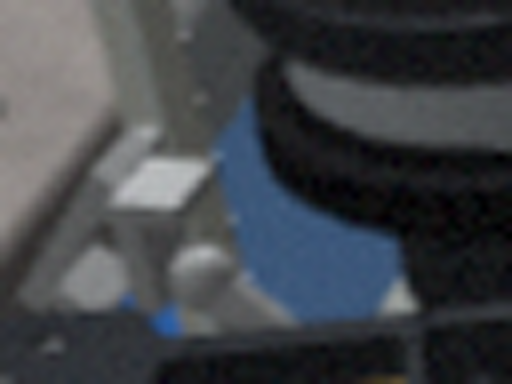

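The ball is at raw (155.4,193.8), about 0.743. It needs about +0.046, roughly 4.6 mm at the pin.

```bash
python3 -m inch '[[-0.07,0,0.07,0,0],[-0.07,0,0.07,0,0],[0,0,0,0,0],[0,0,0,0,0]]' | grep -v eef
python3 - <<'E'
from h import *
to(b2w(-.05+.1*np.cos(.789),.199,.045+.1*np.sin(.789)),15)
s=shot('side'); g=cv2.cvtColor(s['pixels'],cv2.COLOR_RGB2GRAY); save(s,'side6.png',(130,160,194,208),8)
# template match of the ball patch against the last view
o=cv2.imread('pics/side5.png'); o=cv2.resize(o,(64,48),interpolation=cv2.INTER_AREA); n=s['pixels'][160:208,130:194,::-1]
N=cv2.resize(n,None,fx=4,fy=4,interpolation=cv2.INTER_CUBIC); O=cv2.resize(o,None,fx=4,fy=4,interpolation=cv2.INTER_CUBIC)
t=O[118:150,84:118]; m=cv2.matchTemplate(N,t,cv2.TM_CCOEFF_NORMED); _,v,_,l=cv2.minMaxLoc(m); print('shift px',(l[0]-84)/4,(l[1]-118)/4,v)
E
```

```text
clock: 18.5
tool_pos: [0.5885, 0.2395, 0.1203]
contact_force: [2.4, 1.6, 3.0]
opening: 0.165
tcp [0.5885 0.2395 0.1203] jaw 15.7 zaxis [-0.004 -0.002 -1.   ] -> units [-0.    0.02 -0.17] turn -0.12 t 18.5 F [2.4 1.6 3. ] open 14.6
shift px 3.75 -4.0 0.9285164475440979
```

By template match the ball shifted (+3.75,−4), to (159.1,189.8), so 0.79. I'll release, back out, go above the handle and recheck.

```bash
python3 -m inch '[[0,0,0,0,34],[0,0,0,0,34],[0,0,0,0,34],[0,1,0,0,34],[0,1,0,0,34]]' | grep -v eef
python3 -m inch '[[0,1,0,0,34],[0,0,1,0,34],[0,0,1,0,34],[0,0,1,0,34],[0,0,1,0,34]]' | grep -v eef
python3 -m inch '[[0,0,1,0,30],[0,0,1,0,30],[0,0,1,0,30],[0,0,1,0,30],[0,0,1,0,30]]' | grep -v eef
python3 -m inch '[[0,-0.5,1,-0.6,24],[0.5,-0.7,1,-0.6,24],[0.6,-1,0.6,-0.6,24],[0.6,-1,0,-0.6,24],[0.6,-1,0,-0.6,24]]' | grep -v eef
python3 -m inch '[[0.6,-1,0,0,24],[0.6,-1,0,0,24],[0.3,-1,0,0,24],[0,-1,0,0,24],[0,-1,0,0,24]]' | grep -v eef
python3 - <<'E'
from h import *
to(b2w(.1075-.25*np.cos(1.64),0,.078+.25*np.sin(1.64)),-2.9)
s=shot('side'); o=cv2.imread('pics/side5.png'); o=cv2.resize(o,(64,48),interpolation=cv2.INTER_AREA); n=s['pixels'][160:208,130:194,::-1]; save(s,'side7.png',(130,160,194,208),8)
N=cv2.resize(n,None,fx=4,fy=4,interpolation=cv2.INTER_CUBIC); O=cv2.resize(o,None,fx=4,fy=4,interpolation=cv2.INTER_CUBIC)
t=O[118:150,84:118]; m=cv2.matchTemplate(N,t,cv2.TM_CCOEFF_NORMED); _,v,_,l=cv2.minMaxLoc(m); print('shift px',(l[0]-84)/4,(l[1]-118)/4,v)
for a in (1.6,1.65): print(a,proj(s,b2w(.1075-.25*np.cos(a),0,.078+.25*np.sin(a))).round(1))
E
```

```text
clock: 19.05
tool_pos: [0.5878, 0.288, 0.1195]
contact_force: [-0.9, 0.7, -1.2]
opening: 0.386
clock: 19.55
tool_pos: [0.5873, 0.3135, 0.2202]
contact_force: [1.2, 0.1, -0.1]
opening: 0.387
clock: 20.05
tool_pos: [0.5874, 0.3134, 0.3453]
contact_force: [0.1, -1.1, 0.5]
opening: 0.341
clock: 20.55
tool_pos: [0.6456, 0.2078, 0.41]
contact_force: [-0.1, 0.5, 0.1]
opening: 0.276
clock: 21.05
tool_pos: [0.6825, 0.0827, 0.4088]
contact_force: [0.9, -0.8, 0.3]
opening: 0.267
tcp [0.6825 0.0827 0.4088] jaw -2.3 zaxis [-0.009 -0.001 -1.   ] -> units [ 0.   -1.87 -3.26] turn -0.1 t 21.05 F [ 0.9 -0.8  0.3] open 23.5
shift px 3.75 -4.25 0.929243803024292
1.6 [[174.4  69.6]]
1.65 [[167.2  69.9]]
```

```bash
python3 -m inch '[[0,-0.9,0,0,24],[0,-0.97,0,0,24],[0,0,-1,0,24],[0,0,-1,0,24],[0,0,-0.7,0,24]]' | grep -v eef
python3 -m inch '[[0,0,-0.56,0,24],[0,0,0,0,24],[0,0,0,0,0],[0,0,0,0,0],[0,0,0,0,0]]' 30 | grep -v eef
python3 -c "
from h import *
for a in (1.6,1.65,1.47): to(b2w(.1075-.25*np.cos(a),0,.078+.25*np.sin(a)),-2.9)"
```

```text
clock: 21.6
tool_pos: [0.6817, 0.0372, 0.3401]
contact_force: [0.1, 0.1, -0.2]
opening: 0.271
clock: 22.1
tool_pos: [0.6835, 0.0374, 0.3292]
contact_force: [0.4, -1.0, 0.2]
opening: 0.125
tcp [0.6835 0.0374 0.3292] jaw -2.3 zaxis [-0.004 -0.001 -1.   ] -> units [-0.43 -0.03 -0.05] turn -0.1 t 22.1 F [ 0.4 -1.   0.2] open 11.0
tcp [0.6835 0.0374 0.3292] jaw -2.3 zaxis [-0.004 -0.001 -1.   ] -> units [ 0.06 -0.06 -0.08] turn -0.1 t 22.1 F [ 0.4 -1.   0.2] open 11.0
tcp [0.6835 0.0374 0.3292] jaw -2.3 zaxis [-0.004 -0.001 -1.   ] -> units [-1.73  0.03 -0.1 ] turn -0.1 t 22.1 F [ 0.4 -1.   0.2] open 11.0
```

```bash
python3 -m inch '[[-0.35,0.02,0.03,0,0],[-0.35,0.02,0,0,0],[-0.35,0.01,0,0,0],[-0.3,0.01,-0.02,0,0],[-0.2,0,-0.02,0,0]]' | grep -v eef
python3 -m inch '[[-0.15,0,-0.01,0,0],[0,0,0,0,0],[0,0,0,0,0]]' | grep -v eef
python3 - <<'E'
from h import *
to(b2w(.1075-.25*np.cos(1.47),0,.078+.25*np.sin(1.47)),-2.9)
s=shot('side'); save(s,'side8.png',(120,150,200,210),8)
E
```

```text
clock: 22.6
tool_pos: [0.6447, 0.0393, 0.3291]
contact_force: [1.9, 1.8, 2.6]
opening: 0.124
clock: 22.9
tool_pos: [0.6426, 0.0394, 0.3291]
contact_force: [4.9, 1.0, 2.9]
opening: 0.126
tcp [0.6426 0.0394 0.3291] jaw -2.3 zaxis [-0.  0. -1.] -> units [-0.09 -0.05 -0.09] turn -0.1 t 22.9 F [4.9 1.  2.9] open 11.1
```

View pics/side8.png

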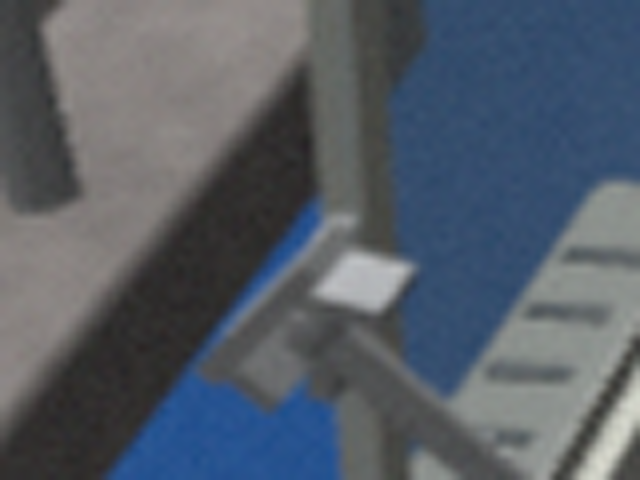

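The rod's end is inside the socket, at crop (325,345), and the hood is at about 1.48. A small push to seat it, then release.

```bash
python3 -m inch '[[-0.12,0,0,0,0],[-0.12,0,0,0,0],[0,0,0,0,0]]' | grep -v eef
python3 -m inch '[[0,0,0,0,24],[0,0,0,0,24],[0,0,0,0,24],[0,0,0.6,0,24],[0,0,1,0,24]]' | grep -v eef
python3 -m inch '[[0,0,1,0,24],[0,0,1,0,24],[0,0,0,0,24],[0,0,0,0,24]]' | grep -v eef
python3 - <<'E'
from h import *
import pickle
s=shot('side'); save(s,'side9.png',(80,40,300,220),3.4)
t=shot('top'); pickle.dump((s,t),open('s9.pkl','wb'))
P=pts(t); m=(P[...,2]>.31)&(P[...,2]<.345)&(abs(P[...,0]-.645)<.05)&(abs(P[...,1]-.04)<.09); print('handle top',m.sum(),P[m].mean(0) if m.any() else '')
for a in (1.42,1.47,1.52): print(a,(proj(s,b2w(.1075-.25*np.cos(a),.06,.078+.25*np.sin(a)))-[80,40])*3.4)
E
```

```text
clock: 23.25
tool_pos: [0.6402, 0.0394, 0.3291]
contact_force: [15.2, 1.7, -4.1]
opening: 0.124
clock: 23.75
tool_pos: [0.633, 0.0381, 0.3659]
contact_force: [-0.1, 0.7, 0.5]
opening: 0.272
clock: 24.15
tool_pos: [0.6336, 0.0384, 0.4171]
contact_force: [-0.7, -0.1, -0.7]
opening: 0.27
handle top 215 [ 0.64124475 -0.0018119   0.3276491 ]
1.42 [[369.4733368  141.62584356]]
1.47 [[341.44869586 137.29678332]]
1.52 [[313.62230014 134.44887234]]
```

View pics/side9.png

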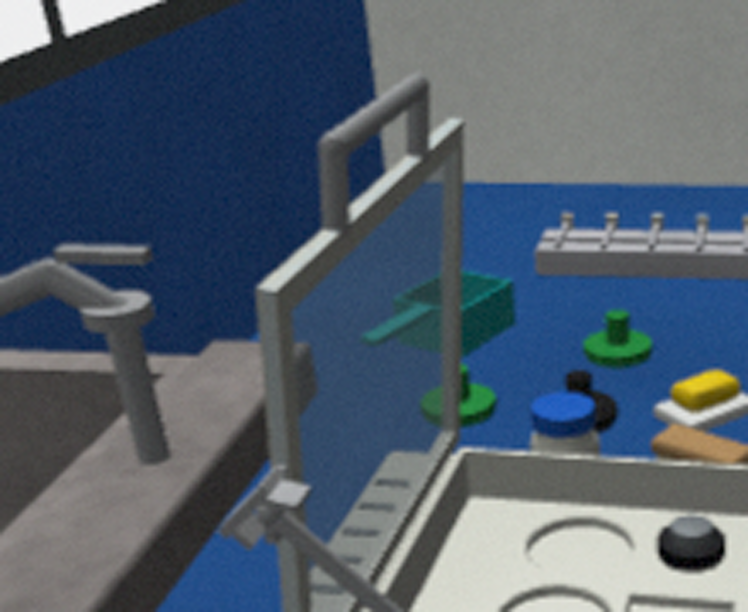

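Hood propped: handle near end at crop (332,143), about 1.48, and it resisted a 15 N push. Now measuring the plugs again from the new top view.

```bash
cat >> h.py <<'E'
def plugs(s):
    P=pts(s); im=s['pixels'].astype(int)
    bm=((im.max(-1)<45)&(P[...,2]<.09)).astype(np.uint8)
    n,l,stt,ce=cv2.connectedComponentsWithStats(bm); out=[]
    for i in range(1,n):
        if 150<stt[i,4]<900 and .3<P[...,0][l==i].mean()<.75 and abs(P[...,1][l==i].mean())<.5:
            c=max(cv2.findContours((l==i).astype(np.uint8),0,2)[0],key=cv2.contourArea).reshape(-1,2)
            w=np.array([onz(s,u,v,.010)[:2] for u,v in c],np.float32); rc=cv2.minAreaRect(w)
            q=P[l==i]; k=q[q[:,2]>np.percentile(q[:,2],97)-.008]
            print('disc',onz(s,*ce[i],.010)[:2].round(4),'rect',np.round(rc[0],4),np.round(rc[1],3),round(rc[2],1),'knob',k.mean(0).round(4),len(k))
E
python3 - <<'E'
from h import *
import pickle
s,t=pickle.load(open('s9.pkl','rb')); plugs(t); print(r.get_state()['q'].round(2)); to([.4068,-.198,.1])
print(b2w(-.0575,.08,0),b2w(.0145,0,0),b2w(.0145,-.08,0),b2w(-.0575,0,0))
save(t,'top9.png',k=1.5)
E
```

```text
disc [ 0.6046 -0.2788] rect [ 0.6046 -0.2786] [0.05  0.051] 43.9 knob [ 0.6053 -0.2795  0.0396] 64
disc [ 0.4038 -0.2777] rect [ 0.4039 -0.2777] [0.049 0.048] 28.9 knob [ 0.4048 -0.2782  0.0398] 130
disc [ 0.4069 -0.1986] rect [ 0.4063 -0.1996] [0.052 0.051] 88.5 knob [ 0.4076 -0.1994  0.04  ] 67
disc [ 0.4015 -0.3832] rect [ 0.4019 -0.3837] [0.052 0.051] 87.0 knob [ 0.402  -0.3837  0.0394] 68
[-0.22  0.58  0.16  1.29 -0.09  1.29 -0.1 ]
tcp [0.6334 0.0387 0.4161] jaw -2.3 zaxis [-0.01  -0.001 -1.   ] -> units [ -9.06  -9.47 -12.64] turn  t 24.25 F [-0.2 -0.   0.2] open 23.8
[0.50461159 0.12510053 0.        ] [0.57248151 0.04156806 0.        ] [ 0.56844323 -0.03832995  0.        ] [0.5005733  0.04520252 0.        ]
```

View pics/top9.png

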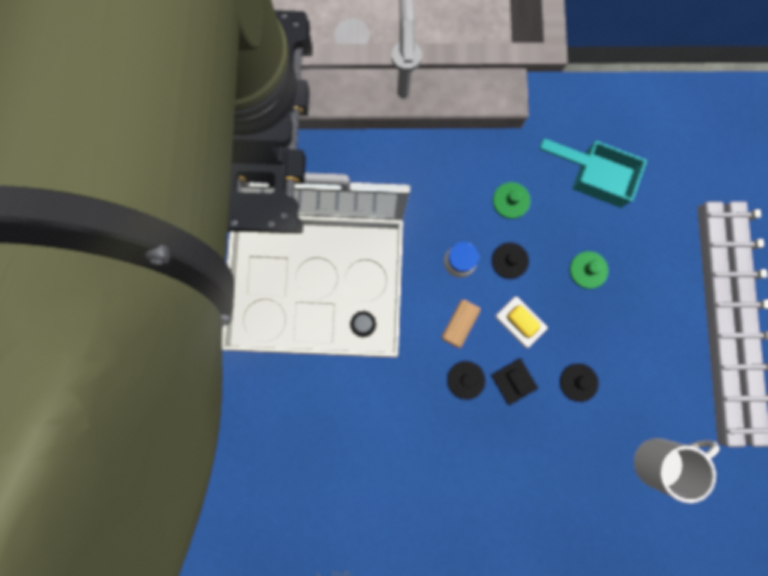

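Nothing has moved. The deck is clear, with wells at (265,320), (316,278), (366,281) and (315,322). Heading for the nearest round plug (0.407,−0.199), jaws turned along box y.

```bash
python3 -m inch '[[-0.6,-0.6,0,-1,44],[-0.6,-0.6,0,-1,44],[-0.6,-0.6,-0.5,-1,44],[-0.6,-0.6,-0.5,-1,44],[-0.6,-0.6,-0.5,-1,44]]' | grep -v eef
python3 -m inch '[[-0.6,-0.6,-0.6,-1,44],[-0.6,-0.6,-0.8,-1,44],[-0.6,-0.6,-0.8,-1,44],[-0.6,-0.6,-0.8,-1,44],[-0.6,-0.6,-0.8,-1,44]]' | grep -v eef
python3 -m inch '[[-0.6,-0.6,-0.8,-1,44],[-0.6,-0.6,-0.8,-1,44],[-0.6,-0.7,-0.8,-1,44],[-0.6,-0.7,-0.8,-1,44],[-0.6,-0.7,-0.8,-1,44]]' | grep -v eef
python3 -m inch '[[0,0,-0.8,0,44],[0,0,0,0,44],[0,0,0,0,44]]' 15 | grep -v eef
python3 - <<'E'
from h import *
to([.4072,-.199,.035],-92.9)
s=shot('wrist'); save(s,'w1.png',k=1.2); print(proj(s,[.407,-.199,.04])*1.2)
E
```

```text
clock: 24.75
tool_pos: [0.5579, -0.0367, 0.3786]
contact_force: [0.9, 0.3, -0.2]
opening: 0.498
clock: 25.25
tool_pos: [0.4827, -0.1114, 0.2836]
contact_force: [0.1, 0.1, 0.0]
opening: 0.5
clock: 25.75
tool_pos: [0.4078, -0.1937, 0.1839]
contact_force: [0.5, 0.2, -0.1]
opening: 0.5
clock: 26.05
tool_pos: [0.4091, -0.1932, 0.165]
contact_force: [0.3, -0.4, 0.4]
opening: 0.501
tcp [ 0.4091 -0.1932  0.165 ] jaw -92.3 zaxis [-0.003  0.007 -1.   ] -> units [-0.08 -0.23 -5.2 ] turn -0.1 t 26.05 F [ 0.3 -0.4  0.4] open 44.1
[[315.96782206 234.79115028]]
```

View pics/w1.png

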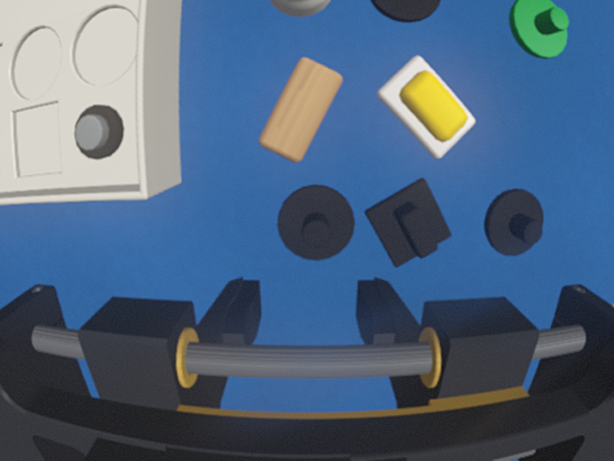

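The projected knob (316,235) agrees with the seen one (316,228). Descend and grip.

```bash
python3 -m inch '[[-0.04,-0.12,-1,0,40],[-0.04,-0.11,-1,0,40],[0,0,-1,0,40],[0,0,-1,0,40],[0,0,-0.6,0,40]]' | grep -v eef
python3 -m inch '[[0,0,-0.6,0,40],[0,0,0,0,40],[0,0,0,0,0],[0,0,0,0,0],[0,0,0,0,0]]' 20 | grep -v eef
python3 -m inch '[[0,0,0,0,0],[0,0,1,0,0],[0,0,1,0,0],[0,0,1,0,0],[0,0,1,0,0]]' 
python3 -c "
from h import *
to(b2w(.0145,-.08,.15),-92.9);to(b2w(-.0575,.08,.15),-92.9)"
```

```text
clock: 26.6
tool_pos: [0.4084, -0.199, 0.0497]
contact_force: [-0.4, 0.7, 0.4]
opening: 0.453
clock: 27.1
tool_pos: [0.4097, -0.1999, 0.0396]
contact_force: [0.1, 0.5, 3.7]
opening: 0.243
clock: 27.6
tool_pos: [0.4088, -0.1998, 0.1399]
eef_rot: [1.0, -0.02, -0.002, -0.004]
contact_force: [0.9, 0.8, -0.3]
opening: 0.242
tcp [ 0.4088 -0.1998  0.1399] jaw -92.3 zaxis [-0.003  0.008 -1.   ] -> units [6.39 6.46 0.4 ] turn -0.1 t 27.6 F [ 0.9  0.8 -0.3] open 21.4
tcp [ 0.4088 -0.1998  0.1399] jaw -92.3 zaxis [-0.003  0.008 -1.   ] -> units [ 3.83 13.    0.4 ] turn -0.1 t 27.6 F [ 0.9  0.8 -0.3] open 21.4
```

```bash
python3 -m inch '[[0,0.6,1,0,0],[0.2,1,0.2,0,0],[0.3,1,0,0,0],[0.3,1,0,0,0],[0.3,1,0,0,0]]' | grep -v eef
python3 -m inch '[[0.3,1,0,0,0],[0.3,1,0,0,0],[0.3,1,0,0,0],[0.3,1,0,0,0],[0.3,1,0,0,0]]' | grep -v eef
python3 -m inch '[[0.3,1,0,0,0],[0.3,1,0,0,0],[0.3,1,0,0,0],[0.3,0.4,0,0,0],[0,0,0,0,0]]' | grep -v eef
python3 - <<'E'
from h import *
to(b2w(-.0575,.08,.0676),-92.9)
s=shot('wrist'); save(s,'w2.png',k=1.3)
tp=np.array(r.get_state()['tool_pos']); 
print('disc exp',(proj(s,tp-[0,0,.03])*1.3).round(), 'well',(proj(s,b2w(-.0575,.08,.035))*1.3).round(), 'R2',(proj(s,b2w(.0145,0,.035))*1.3).round(),'S2',(proj(s,b2w(-.0575,0,.035))*1.3).round(),'btn',(proj(s,b2w(-.0575,-.08,.057))*1.3).round(),'R3',(proj(s,b2w(.0145,-.08,.035))*1.3).round())
E
```

```text
clock: 28.1
tool_pos: [0.4366, -0.0839, 0.169]
contact_force: [-0.3, -0.3, -1.3]
opening: 0.245
clock: 28.6
tool_pos: [0.474, 0.0411, 0.1689]
contact_force: [0.4, 0.3, -0.6]
opening: 0.246
clock: 29.1
tool_pos: [0.5049, 0.1263, 0.1686]
contact_force: [-0.3, -0.1, -0.3]
opening: 0.243
tcp [0.5049 0.1263 0.1686] jaw -92.1 zaxis [-0.002  0.007 -1.   ] -> units [-0.01 -0.05 -4.04] turn -0.13 t 29.1 F [-0.3 -0.1 -0.3] open 21.4
disc exp [[336. 314.]] well [[335. 249.]] R2 [[454. 149.]] S2 [[447. 250.]] btn [[556. 261.]] R3 [[553. 159.]]
```

View pics/w2.png

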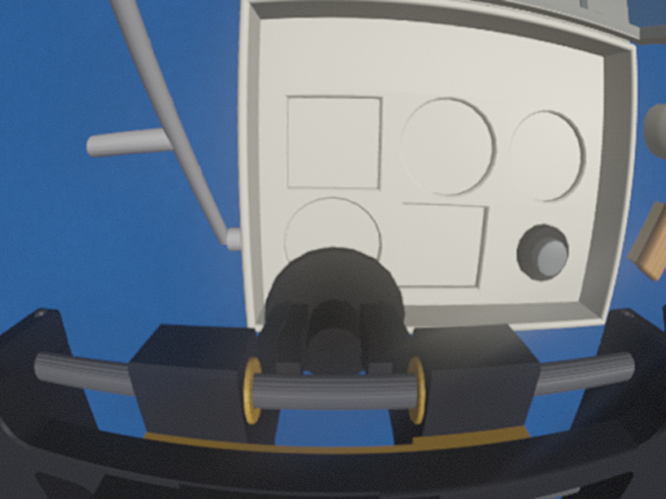

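```bash
cat >> h.py <<'E'
def circ(s,c,rad,k=1.3):
    a=np.linspace(0,2*np.pi,73); q=proj(s,np.array(c)+rad*np.stack([np.cos(a),np.sin(a),0*a],-1))*k
    return 'u',q[:,0].min().round(1),q[:,0].max().round(1),'v',q[:,1].min().round(1),q[:,1].max().round(1)
E
python3 - <<'E'
from h import *
s=shot('wrist'); tp=np.array(r.get_state()['tool_pos'])
print('disc',circ(s,tp-[0,0,.0276],.032)); print('R1',circ(s,b2w(-.0575,.08,.035),.034)); print('R2',circ(s,b2w(.0145,0,.035),.034)); print('R3',circ(s,b2w(.0145,-.08,.035),.034))
E
```

```text
disc ('u', np.float64(262.4), np.float64(406.5), 'v', np.float64(245.6), np.float64(375.3))
R1 ('u', np.float64(284.3), np.float64(381.2), 'v', np.float64(199.6), np.float64(292.7))
R2 ('u', np.float64(402.5), np.float64(496.1), 'v', np.float64(99.0), np.float64(196.8))
R3 ('u', np.float64(510.9), np.float64(585.6), 'v', np.float64(111.8), np.float64(202.4))
```

The wells match my model to about 1.3 mm (slightly further +x), and the disc sits about 1.1 mm toward −x in the hand. I'll correct and lower.

```bash
sed -i 's/T0=np.array(\[0.558,/T0=np.array([0.5592,/' h.py
python3 -m inch '[[0.08,-0.04,-0.6,-0.1,0],[0,0,-0.8,0,0],[0,0,-0.8,0,0],[0,0,-0.6,0,0],[0,0,-0.5,0,0]]' | grep -v eef
python3 -m inch '[[0,0,-0.3,0,0],[0,0,-0.25,0,0],[0,0,-0.15,0,0],[0,0,0,0,0]]' | grep -v eef
python3 -c "
from h import *
to(b2w(-.0575,.08,.0676),-92.9)"
```

```text
clock: 29.7
tool_pos: [0.5053, 0.1222, 0.0845]
contact_force: [-0.3, 0.2, -0.1]
opening: 0.239
clock: 30.1
tool_pos: [0.5077, 0.125, 0.0699]
contact_force: [-0.2, 4.2, 11.6]
opening: 0.25
tcp [0.5077 0.125  0.0699] jaw -92.9 zaxis [ 0.     0.011 -1.   ] -> units [-0.08  0.   -0.09] turn 0.0 t 30.1 F [-0.2  4.2 11.6] open 22.0
```

```bash
python3 -m inch '[[0,0,0,0,36],[0,0,0,0,36],[0,0,0,0,36],[0,0,1,0,36],[0,0,1,0,36]]' | grep -v eef
python3 -m inch '[[0,-0.5,1,0,36],[0,-1,1,0,36],[0,-1,1,0,36],[0,0,0,0,36]]' | grep -v eef
python3 - <<'E'
from h import *
s=shot('wrist'); save(s,'w3.png',k=1.3); 
print('seated disc',circ(s,b2w(-.0575,.08,.040),.032)); print('knob',circ(s,b2w(-.0575,.08,.068),.011)); print('R1',circ(s,b2w(-.0575,.08,.035),.034)); to(b2w(-.0575,.08,.0676))
E
```

```text
clock: 30.6
tool_pos: [0.5054, 0.1233, 0.1186]
contact_force: [-0.1, 0.2, -0.3]
opening: 0.408
clock: 31.0
tool_pos: [0.5077, 0.0567, 0.1966]
contact_force: [-0.3, 0.3, -0.6]
opening: 0.412
seated disc ('u', np.float64(206.6), np.float64(286.3), 'v', np.float64(207.7), np.float64(286.9))
knob ('u', np.float64(222.1), np.float64(251.9), 'v', np.float64(244.2), np.float64(273.9))
R1 ('u', np.float64(206.2), np.float64(289.6), 'v', np.float64(204.0), np.float64(287.0))
tcp [0.5068 0.0595 0.1949] jaw -93.1 zaxis [ 0.     0.007 -1.   ] -> units [-0.04  2.62 -5.09] turn  t 31.05 F [ 0.4  0.3 -0.3] open 36.3
```

View pics/w3.png

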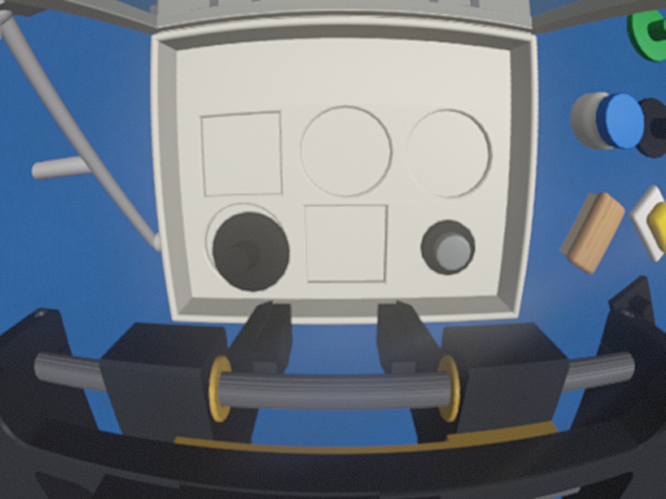

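The disc shows at u 212–290, v 211–291, about 4 px right of and below the well circle (205–288). It rests on the rim, roughly 3 mm off in −x and −y. I'll measure it, regrasp and shift.

```bash
cat >> h.py <<'E'
def darkdisc(s,c,h,win=45):
    """centre of the black blob around world point c, its contour's enclosing circle cast on height h"""
    g=s['pixels'].max(-1); u0,v0=proj(s,c)[0]; m=np.zeros(g.shape,np.uint8); y,x=np.mgrid[:g.shape[0],:g.shape[1]]
    m[(g<75)&(np.hypot(x-u0,y-v0)<win)]=1; m=cv2.morphologyEx(m,cv2.MORPH_OPEN,np.ones((3,3)))
    k=max(cv2.findContours(m,0,1)[0],key=cv2.contourArea).reshape(-1,2); w=np.array([onz(s,a,b,h)[:2] for a,b in k],np.float32)
    (cx,cy),rd=cv2.minEnclosingCircle(w); return np.array([cx,cy]).round(4),round(rd,4),w.min(0).round(4),w.max(0).round(4)
E
python3 - <<'E'
from h import *
s=shot('wrist')
for h in (.040,.047): print(darkdisc(s,b2w(-.0575,.08,h),h))
print(b2w(-.0575,.08,0)); to(b2w(-.0575,.08,.0746),-92.9)
E
```

```text
(array([0.4849, 0.129 ]), 0.0208, array([0.4721, 0.1109], dtype=float32), array([0.5012, 0.149 ], dtype=float32))
(array([0.4873, 0.1271]), 0.0203, array([0.4748, 0.1095], dtype=float32), array([0.5032, 0.1467], dtype=float32))
[0.50581159 0.12510053 0.        ]
tcp [0.5061 0.0613 0.1937] jaw -93.0 zaxis [-0.003  0.008 -1.   ] -> units [-0.01  2.55 -4.76] turn 0.01 t 31.1 F [-0.6 -0.1 -0.8] open 36.0
```

```bash
sed -i 's/g<75/g<110/' h.py
python3 - <<'E'
from h import *
s=shot('wrist'); 
for h in (.040,.047): print(darkdisc(s,b2w(-.0575,.08,h),h), onz(s,251/1.3,251/1.3,h).round(4))
E
```

```text
(array([0.5023, 0.122 ]), 0.0319, array([0.4712, 0.0918], dtype=float32), array([0.5338, 0.153 ], dtype=float32)) [0.5013 0.1254 0.04  ]
(array([0.5043, 0.1203]), 0.0311, array([0.4739, 0.0909], dtype=float32), array([0.535 , 0.1505], dtype=float32)) [0.5033 0.1237 0.047 ]
```

```bash
python3 -m inch '[[-0.06,0.8,0,0,36],[-0.06,0.8,-0.5,0,36],[0,0.81,-1,0,36],[0,0,-1,0,36],[0,0,-1,0,36]]' | grep -v eef
python3 -m inch '[[0,0,-0.8,0,36],[0,0,-0.5,0,36],[0,0,0,0,36],[0,0,0,0,0],[0,0,0,0,0]]' 15 | grep -v eef
python3 -m inch '[[0,0,0,0,0],[0,0,0,0,0]]' | grep -v eef
python3 -c "
from h import *
to(b2w(-.0575,.08,.0676),-92.9)"
```

```text
clock: 31.65
tool_pos: [0.5016, 0.1248, 0.1033]
contact_force: [0.6, 0.2, -0.4]
opening: 0.413
clock: 32.15
tool_pos: [0.503, 0.1231, 0.0738]
contact_force: [-0.0, 1.5, 1.7]
opening: 0.25
clock: 32.35
tool_pos: [0.5031, 0.1227, 0.0741]
contact_force: [-0.2, 2.7, 2.7]
opening: 0.245
tcp [0.5031 0.1227 0.0741] jaw -92.9 zaxis [-0.003  0.009 -1.   ] -> units [ 0.11  0.09 -0.26] turn -0.01 t 32.35 F [-0.2  2.7  2.7] open 21.6
```

```bash
python3 -m inch '[[0,0,0.15,0,0],[0.12,0.1,0,0,0],[0,0,-0.15,0,0],[0,0,-0.1,0,0],[0,0,0,0,0]]' | grep -v eef
python3 -m inch '[[0,0,-0.1,0,0],[0,0,-0.1,0,0],[0,0,0,0,0]]' | grep -v eef
python3 -c "
from h import *
to(b2w(-.0575,.08,.0676),-92.9)"
```

```text
clock: 32.85
tool_pos: [0.5062, 0.1254, 0.0716]
contact_force: [-1.9, 3.2, 8.9]
opening: 0.251
clock: 33.15
tool_pos: [0.5062, 0.1267, 0.0673]
contact_force: [-2.3, 4.5, 15.6]
opening: 0.26
tcp [0.5062 0.1267 0.0673] jaw -92.8 zaxis [-0.003  0.012 -1.   ] -> units [-0.02 -0.06  0.01] turn -0.02 t 33.15 F [-2.3  4.5 15.6] open 22.9
```

```bash
python3 -m inch '[[0,0,0,0,36],[0,0,0,0,36],[0,0,0,0,36],[0,0,1,0,36],[0,0,1,0,36]]' | grep -v eef
python3 -m inch '[[0,-0.5,1,0,36],[0,-1,1,0,36],[0,-1,1,0,36],[0,0,0,0,36]]' | grep -v eef
python3 - <<'E'
from h import *
s=shot('wrist'); save(s,'w4.png',(140,80,420,240),2.8) 
for h in (.040,.047): print(darkdisc(s,b2w(-.0575,.08,h),h))
print('R1',circ(s,b2w(-.0575,.08,.035),.034,1)); to(b2w(-.0575,.08,.0676))
E
```

```text
clock: 33.65
tool_pos: [0.5055, 0.1233, 0.1159]
contact_force: [0.2, -1.0, -0.1]
opening: 0.41
clock: 34.05
tool_pos: [0.5077, 0.0567, 0.1939]
contact_force: [1.2, -0.1, -0.1]
opening: 0.408
(array([0.5071, 0.1229]), 0.0314, array([0.4765, 0.0932], dtype=float32), array([0.5381, 0.1537], dtype=float32))
(array([0.509 , 0.1211]), 0.0306, array([0.4791, 0.0921], dtype=float32), array([0.5392, 0.1511], dtype=float32))
R1 ('u', np.float64(157.7), np.float64(222.3), 'v', np.float64(157.4), np.float64(221.7))
tcp [0.5068 0.0595 0.1922] jaw -93.1 zaxis [-0.     0.006 -1.   ] -> units [-0.04  2.62 -4.99] turn  t 34.1 F [ 0.9  0.5 -0.8] open 36.0
```

View pics/w4.png

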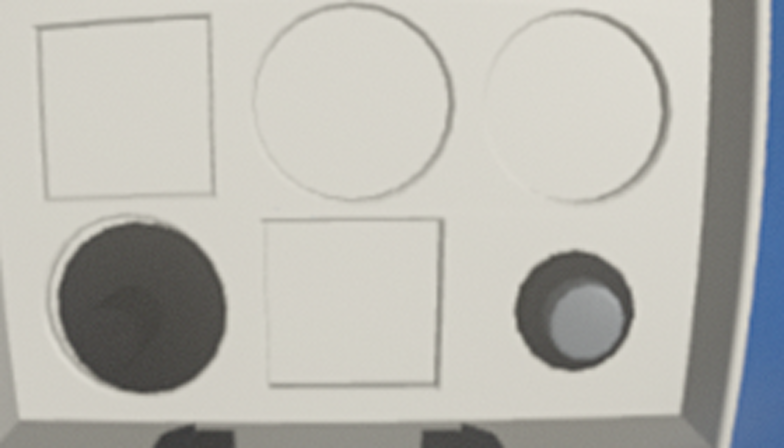

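Disc now at u 58–226, v 222–393, inside the well circle (46–227, 213–393) against its lower right. A depth check will tell seated (+5 mm over deck) from on the rim (+12 mm).

```bash
cat >> h.py <<'E'
def wpts(s):
    K=np.array(s['K']); z=s['range_z']; v,u=np.mgrid[:z.shape[0],:z.shape[1]]; x=(u-K[0,2])/K[0,0]; y=(v-K[1,2])/K[1,1]; t=np.hypot(x,y)+1e-9
    k=np.tan(np.minimum(t,1.4))/t; c=np.stack([x*k*z,-y*k*z,-z],-1); return c@rot(s).T+np.array(s['position'])
def relief(s,c,ro=.026,ri=.017):
    """heights over deck of annulus of the disc around seated centre c (box xy), by quadrant, and knob top"""
    P=wpts(s); w=b2w(*c,0)[:2]; d=P[...,:2]-w; rr=np.hypot(d[...,0],d[...,1])
    deck=np.median(P[...,2][(rr>.037)&(rr<.040)&(P[...,2]<.05)]); a=np.arctan2(d[...,1],d[...,0])
    q=[round(float(np.median(P[...,2][(rr>ri)&(rr<ro)&(abs((a-t+np.pi)%(2*np.pi)-np.pi)<.7)])-deck)*1000,1) for t in (0,np.pi/2,np.pi,-np.pi/2)]
    kn=(rr<.03)&(P[...,2]>deck+.026)&(P[...,2]<.1); print('deck',deck.round(4),'disc over deck mm +x,+y,-x,-y',q,'knob',P[kn].mean(0).round(4) if kn.any() else None,'well',w.round(4))
E
python3 - <<'E'
from h import *
s=shot('wrist'); relief(s,(-.0575,.08))
E
```

```text
deck 0.0341 disc over deck mm +x,+y,-x,-y [222.7, 6.2, 8.9, 10.9] knob [0.5079 0.1255 0.0692] well [0.5058 0.1251]
```

The disc is tilted: +y side 6 mm and −y side 11 mm over the deck. It needs about 3 mm towards +y.

```bash
sed -i 's/T0=np.array(\[0.5592,0.0423/T0=np.array([0.5600,0.0432/' h.py
python3 -m inch '[[0,0.8,0,0,36],[0,0.9,-0.5,0,36],[0,0.9,-1,0,36],[0,0,-1,0,36],[0,0,-1,0,36]]' | grep -v eef
python3 -m inch '[[0,0,-0.8,0,36],[0,0,-0.55,0,36],[0,0,0,0,36],[0,0,0,0,0],[0,0,0,0,0]]' 12 | grep -v eef
python3 -m inch '[[0,0,0,0,0],[0,0,0.12,0,0],[0,0.06,0,0,0],[0,0.06,0,0,0],[0,0,-0.1,0,0]]' | grep -v eef
python3 -m inch '[[0,0.03,-0.1,0,0],[0,0.03,-0.05,0,0],[0,0,0,0,0]]' | grep -v eef
python3 -c "
from h import *
to(b2w(-.0575,.08,.0676),-92.9)"
```

```text
clock: 34.65
tool_pos: [0.5048, 0.1293, 0.1011]
contact_force: [0.4, -0.4, -0.5]
opening: 0.408
clock: 35.15
tool_pos: [0.506, 0.1271, 0.0701]
contact_force: [-0.6, 0.6, 1.0]
opening: 0.261
clock: 35.65
tool_pos: [0.5064, 0.1303, 0.0706]
contact_force: [0.2, 0.4, -1.2]
opening: 0.256
clock: 35.95
tool_pos: [0.5062, 0.1309, 0.0665]
contact_force: [-0.1, -0.4, 1.0]
opening: 0.243
tcp [0.5062 0.1309 0.0665] jaw -92.9 zaxis [-0.003  0.007 -1.   ] -> units [ 0.02 -0.2   0.04] turn 0.01 t 35.95 F [-0.1 -0.4  1. ] open 21.4
```

```bash
python3 -m inch '[[0,0,-0.08,0,0],[0,0,0,0,0]]' | grep -v eef
python3 -m inch '[[0,0,0,0,36],[0,0,0,0,36],[0,0,0,0,36],[0,0,1,0,36],[0,0,1,0,36]]' | grep -v eef
python3 -m inch '[[0,-0.5,1,0,36],[0,-1,1,0,36],[0,-1,1,0,36],[0,0,0,0,36],[0,0,0,0,36]]' | grep -v eef
python3 - <<'E'
from h import *
s=shot('wrist'); relief(s,(-.0575,.08)); print(darkdisc(s,b2w(-.0575,.08,.04),.04)); save(s,'w5.png',(140,80,420,240),2.8); to([.6046,-.2787,.1]); print('zero',(s['range_z']==0).mean())
E
```

```text
clock: 36.15
tool_pos: [0.5066, 0.1306, 0.0651]
contact_force: [0.5, -1.7, 4.6]
opening: 0.243
clock: 36.65
tool_pos: [0.5054, 0.1313, 0.1147]
contact_force: [-0.1, -0.5, -0.3]
opening: 0.409
clock: 37.15
tool_pos: [0.5061, 0.0691, 0.1898]
contact_force: [0.1, 0.9, -0.3]
opening: 0.412
deck 0.0341 disc over deck mm +x,+y,-x,-y [242.4, 210.1, 5.0, 5.0] knob [0.5082 0.1287 0.0666] well [0.5066 0.126 ]
(array([0.508 , 0.1282]), 0.0313, array([0.4771, 0.0978], dtype=float32), array([0.5393, 0.1591], dtype=float32))
tcp [0.5057 0.0699 0.1891] jaw -92.8 zaxis [-0.004  0.009 -1.   ] -> units [  3.96 -13.95  -3.56] turn  t 37.2 F [ 0.1  0.3 -0.2] open 35.9
zero 0.005879720052083333
```

View pics/w5.png

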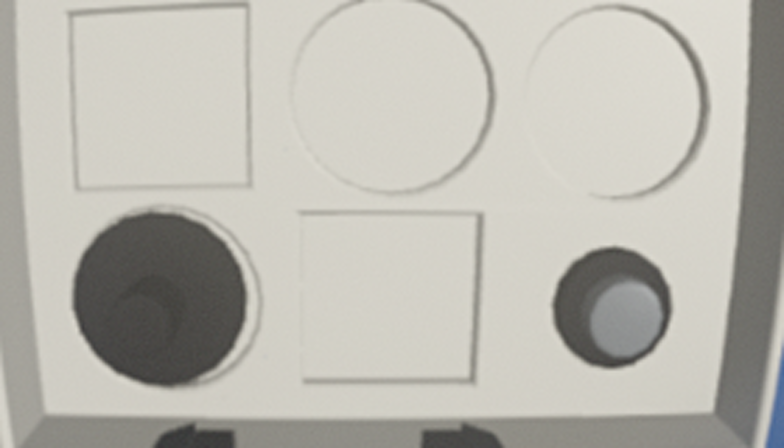

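Seated flat now (5.0 mm over the deck on the measured sides). The wrist camera would foul the hood at the back wells, so I'll turn the gripper half around on the way to the next plug at (0.605,−0.279).

```bash
python3 -m inch '[[0,-0.8,0,1,40],[0,-0.95,0,1,40],[0,-0.95,0,1,40],[0,-0.95,0,1,40],[0,-0.95,0,1,40]]' | grep -v eef
python3 -m inch '[[0,-0.95,0,1,40],[0,-0.95,0,1,40],[0,-0.95,0,1,40],[0,-0.95,0,1,40],[0,-0.95,0,1,40]]' | grep -v eef
python3 -m inch '[[0,-0.95,0,1,40],[0,-0.95,0,1,40],[0,-0.95,0,1,40],[0,-0.95,0,1,40],[0,-0.75,0,1,40]]' | grep -v eef
python3 -m inch '[[0.26,0,0,1,40],[0.26,0,0,1,40],[0.26,0,0,1,40],[0.26,0,0,1,40],[0.26,0,0,1,40]]' | grep -v eef
python3 -m inch '[[0.26,0,0,1,40],[0.26,0,0,1,40],[0.26,0,0,1,40],[0.26,0,0,1,40],[0.26,0,0,1,40]]' | grep -v eef
python3 -m inch '[[0.26,0,0,1,40],[0.26,0,0,1,40],[0.26,0,0,1,40],[0.26,0,0,1,40],[0.26,0,0,1,40]]'
python3 - <<'E'
from h import *
s=shot('wrist'); print(r.get_state()['q'].round(2))
P=wpts(s); g=s['pixels'].max(-1)
def knob(c):
    d=np.hypot(P[...,0]-c[0],P[...,1]-c[1]); m=(d<.045)&(g<110)&(P[...,2]>.031)&(P[...,2]<.05); print('knob',P[m].mean(0).round(4),m.sum())
knob((.605,-.279)); print(darkdisc(s,[.605,-.279,.012],.012)); to([.605,-.279,.036],87.1)
t=shot('top'); plugs(t)
E
```

```text
clock: 37.7
tool_pos: [0.5057, -0.0452, 0.1883]
contact_force: [0.6, -0.3, -0.7]
opening: 0.454
clock: 38.2
tool_pos: [0.5061, -0.1639, 0.1882]
contact_force: [0.7, -0.3, -0.7]
opening: 0.457
clock: 38.7
tool_pos: [0.5063, -0.2784, 0.1882]
contact_force: [0.3, 1.0, 0.4]
opening: 0.454
clock: 39.2
tool_pos: [0.5392, -0.2765, 0.1881]
contact_force: [-0.3, -0.1, 0.1]
opening: 0.451
clock: 39.7
tool_pos: [0.5717, -0.2764, 0.188]
contact_force: [0.8, -0.4, -0.4]
opening: 0.454
clock: 40.2
tool_pos: [0.6041, -0.2764, 0.188]
eef_rot: [0.022, 1.0, -0.002, 0.001]
contact_force: [-0.2, 0.9, -0.0]
opening: 0.456
[ 0.54  0.84 -0.36  1.5   0.35  0.87  1.6 ]
knob [ 0.6045 -0.2792  0.0387] 406
(array([ 0.6044, -0.279 ]), 0.0314, array([ 0.5733, -0.3097], dtype=float32), array([ 0.6353, -0.2484], dtype=float32))
tcp [ 0.6052 -0.2764  0.188 ] jaw 87.7 zaxis [ 0.003 -0.004 -1.   ] -> units [-0.01 -0.1  -6.08] turn -0.1 t 40.25 F [ 0.7 -0.9  0.3] open 39.9
disc [ 0.6022 -0.2775] rect [ 0.6011 -0.2774] [0.054 0.047] 70.6 knob [ 0.6038 -0.2793  0.0393] 54
disc [ 0.4036 -0.2777] rect [ 0.4036 -0.2777] [0.05  0.048] 29.3 knob [ 0.4046 -0.2781  0.0396] 132
disc [ 0.4016 -0.3831] rect [ 0.402  -0.3825] [0.054 0.051] 89.4 knob [ 0.4021 -0.3833  0.0397] 72
```

```bash
python3 -m inch '[[-0.02,-0.1,-1,-0.1,40],[0,0,-1,0,40],[0,0,-1,0,40],[0,0,-1,0,40],[0,0,-1,0,40]]' | grep -v eef
python3 -m inch '[[0,0,-0.6,0,40],[0,0,-0.45,0,40],[0,0,0,0,40],[0,0,0,0,0],[0,0,0,0,0]]' 20 | grep -v eef
python3 -m inch '[[0,0,0,0,0],[0,0,0,0,0]]' | grep -v eef
python3 -m inch '[[0,0,1,0,0],[0,0,1,0,0],[0,0,1,0,0],[0,0,1,0,0],[0,0,1,0,0]]' |grep -v eef
python3 -c "
from h import *
to(b2w(.0145,-.08,.15),87.1)"
```

```text
clock: 40.8
tool_pos: [0.6028, -0.2798, 0.0628]
contact_force: [0.1, -0.2, 0.5]
opening: 0.452
clock: 41.3
tool_pos: [0.604, -0.2814, 0.0396]
contact_force: [-0.1, 0.4, 0.1]
opening: 0.297
clock: 41.5
tool_pos: [0.604, -0.2814, 0.0396]
contact_force: [-0.5, 1.2, 4.0]
opening: 0.243
clock: 42.0
tool_pos: [0.6028, -0.2813, 0.1646]
contact_force: [0.9, -0.6, -1.1]
opening: 0.247
tcp [ 0.6028 -0.2813  0.1646] jaw 86.5 zaxis [ 0.003 -0.008 -1.   ] -> units [-1.3   9.76 -0.58] turn 0.1 t 42.0 F [ 0.9 -0.6 -1.1] open 21.8
```

```bash
python3 -m inch '[[-0.2,0.9,0,0.1,0],[-0.2,0.95,0,0,0],[-0.2,0.95,0,0,0],[-0.2,0.95,0,0,0],[-0.2,0.95,0,0,0]]' | grep -v eef
python3 -m inch '[[-0.2,0.95,0,0,0],[-0.1,0.95,0,0,0],[0,0.95,0,0,0],[0,0.95,0,0,0],[0,0.95,0,0,0]]' | grep -v eef
python3 -m inch '[[0,0.2,0,0,0],[0,0,0,0,0],[0,0,0,0,0]]' |grep -v eef
python3 - <<'E'
from h import *
s=shot('wrist'); tp=np.array(r.get_state()['tool_pos'])
w=b2w(.0145,-.08,.0676); to(w-[.0005,.0024,0],87.1)
c=tp-[0,0,.0276]; g=s['pixels'].max(-1); K=proj(s,c)[0]
m=np.zeros(g.shape,np.uint8); yy,xx=np.mgrid[:384,:512]; m[(g<110)&(np.hypot(xx-K[0],yy-K[1])<75)]=1
print('disc exp',circ(s,c,.032,1)); 
save(s,'w6.png',k=1.3); print('R3',circ(s,b2w(.0145,-.08,.035),.034)); print('disc',circ(s,c,.032)); print('btn',circ(s,b2w(-.0575,-.08,.057),.014)); print('R2',circ(s,b2w(.0145,0,.035),.034))
E
```

```text
clock: 42.5
tool_pos: [0.5777, -0.163, 0.1637]
contact_force: [0.9, 0.5, -1.4]
opening: 0.24
clock: 43.0
tool_pos: [0.5705, -0.0442, 0.1637]
contact_force: [0.7, 0.1, -1.1]
opening: 0.241
clock: 43.3
tool_pos: [0.5706, -0.042, 0.1634]
contact_force: [-0.2, -0.9, -1.4]
opening: 0.239
tcp [ 0.5705 -0.0423  0.1634] jaw 86.9 zaxis [ 0.003 -0.009 -1.   ] -> units [-0.02  0.1  -3.83] turn 0.03 t 43.35 F [-1.2 -0.9 -0.9] open 21.7
disc exp ('u', np.float64(202.8), np.float64(313.7), 'v', np.float64(188.2), np.float64(288.1))
R3 ('u', np.float64(294.0), np.float64(392.7), 'v', np.float64(200.7), np.float64(295.4))
disc ('u', np.float64(263.7), np.float64(407.8), 'v', np.float64(244.7), np.float64(374.5))
btn ('u', np.float64(320.7), np.float64(367.8), 'v', np.float64(120.5), np.float64(166.9))
R2 ('u', np.float64(409.6), np.float64(499.8), 'v', np.float64(202.4), np.float64(294.4))
```

Viewer limit reached, so I'm continuing on numbers only.

```bash
cat >> h.py <<'E'
from scipy.optimize import least_squares
def inhand(s,tp,h):
    """offset (world xy) of the gripped disc's centre from tp, disc top at tp.z-h; fit circle r=.032 to the visible far edge cast on that plane"""
    g=s['pixels'].max(-1); c=np.array(tp)-[0,0,h]; a=np.linspace(0,2*np.pi,73); q=proj(s,c+.032*np.stack([np.cos(a),np.sin(a),0*a],-1)); u0=int(q[:,0].mean()); v0=int(q[:,1].min()); W=[]
    for v in range(v0+8,v0+34,2):
        for sg in (-1,1):
            row=g[v]; u=u0
            while 0<u<511 and row[u]<105: u+=sg
            W.append(onz(s,u-sg*.5,v,c[2])[:2])
    for u in range(u0-30,u0+31,3):
        v=v0+20
        while v>0 and g[v,u]<105: v-=1
        W.append(onz(s,u,v+.5,c[2])[:2])
    W=np.array(W); f=lambda p:np.hypot(*(W-p).T)-.032
    o=least_squares(f,c[:2],loss='soft_l1',f_scale=.001); print('in-hand offset mm',((o.x-c[:2])*1000).round(1),'rms mm',(np.sqrt((o.fun**2).mean())*1000).round(2),'med',np.median(np.abs(f(o.x)))*1000); return o.x
def rwell(s,c,rad=.034):
    """fit the rim circle of an empty round well at deck height, edge = dark/bright gradient along rays of the model circle"""
    g=cv2.GaussianBlur(s['pixels'].max(-1).astype(np.float32),(3,3),0); w=b2w(*c,.035); W=[]
    for a in np.linspace(0,2*np.pi,73)[:-1]:
        d=np.array([np.cos(a),np.sin(a),0]); rr=np.arange(rad-.005,rad+.005,.0004); q=proj(s,w+rr[:,None]*d).astype(np.float32)
        p=cv2.remap(g,q[:,0].copy(),q[:,1].copy(),cv2.INTER_LINEAR)[:,0]; k=p.argmin()
        if np.median(p)>140 and np.median(p)-p[k]>12: W.append((w+rr[k]*d)[:2])
    W=np.array(W); f=lambda p:np.hypot(*(W-p[:2]).T)-p[2]
    o=least_squares(f,[*w[:2],rad],loss='soft_l1',f_scale=.001); print('well fit',o.x.round(4),'model',w[:2].round(4),'n',len(W)); return o.x
E
python3 - <<'E'
from h import *
s=shot('wrist'); tp=np.array(r.get_state()['tool_pos']); inhand(s,tp,.0276); rwell(s,(.0145,-.08)); rwell(s,(.0145,0))
E
```

```text
in-hand offset mm [ 0.3 -1.3] rms mm 0.44 med 0.3061332511684542
well fit [ 0.5679 -0.0361  0.0327] model [ 0.5704 -0.0374] n 20
well fit [0.5731 0.0426 0.0331] model [0.5745 0.0425] n 54
```

```bash
python3 -m inch '[[-0.06,0.25,-0.6,0,0],[0,0,-0.8,0,0],[0,0,-0.8,0,0],[0,0,-0.6,0,0],[0,0,-0.3,0,0]]' | grep -v eef
python3 -m inch '[[0,0,0,0,0],[0,0,0,0,0]]' |grep -v eef
python3 - <<'E'
from h import *
s=shot('wrist'); tp=np.array(r.get_state()['tool_pos']); to(b2w(.0145,-.08,.0676)); c=inhand(s,tp,.0276); print(c,b2w(.0145,-.08,0)); rwell(s,(.0145,0))
# deck features near: button top circle
g=s['pixels']; P=wpts(s); w=b2w(-.0575,-.08,0)[:2]; d=np.hypot(P[...,0]-w[0],P[...,1]-w[1]); m=(d<.025)&(P[...,2]>.05)&(P[...,2]<.062); print('btn',P[m].mean(0).round(4),m.sum(),'model',w.round(4))
E
```

```text
clock: 43.9
tool_pos: [0.5685, -0.0352, 0.0846]
contact_force: [-0.0, 0.9, -0.7]
opening: 0.244
clock: 44.1
tool_pos: [0.5695, -0.0343, 0.0863]
contact_force: [-0.5, -0.2, -1.1]
opening: 0.242
tcp [ 0.5697 -0.0341  0.0866] jaw 87.1 zaxis [ 0.004 -0.008 -1.   ] -> units [ 0.03 -0.13 -0.76] turn  t 44.15 F [-0.1  0.6 -0.3] open 21.6
in-hand offset mm [ 0.2 -1.1] rms mm 0.53 med 0.45055605414624084
[ 0.56986823 -0.03524795] [ 0.57044323 -0.03742995  0.        ]
well fit [0.5725 0.0424 0.0328] model [0.5745 0.0425] n 38
btn [ 0.4982 -0.0318  0.0559] 2082 model [ 0.4985 -0.0338]
```

```bash
python3 -m inch '[[-0.02,-0.05,-0.25,0,0],[0,0,-0.2,0,0],[0,0,0,0,0]]' 12 | grep -v eef
python3 -m inch '[[0,0,-0.15,0,0],[0,0,0,0,0]]' | grep -v eef
python3 -m inch '[[0,0,-0.15,0,0],[0,0,0,0,0]]' | grep -v eef
```

```text
clock: 44.45
tool_pos: [0.5682, -0.0351, 0.0741]
contact_force: [0.6, 0.3, -1.2]
opening: 0.248
clock: 44.65
tool_pos: [0.5685, -0.0349, 0.0705]
contact_force: [0.3, -0.9, -1.0]
opening: 0.244
clock: 44.85
tool_pos: [0.569, -0.0349, 0.0672]
contact_force: [0.5, -0.4, 0.2]
opening: 0.244
```

It's in the well with no rim contact. A touch lower, release, check.

```bash
python3 -m inch '[[0,0,-0.08,0,0],[0,0,0,0,0],[0,0,0,0,36],[0,0,0,0,36],[0,0,0,0,36]]' | grep -v eef
python3 -m inch '[[0,0,1,0,36],[0,0,1,0,36],[-0.3,0,1,0,36],[-0.6,-0.5,1,0,36],[-0.6,-0.5,0,0,36]]' | grep -v eef
python3 - <<'E'
from h import *
s=shot('wrist'); relief(s,(.0145,-.08)); print(darkdisc(s,b2w(.0145,-.08,.04),.04)); relief(s,(-.0575,.08)); to([.4021,-.3835,.1],87.1); rwell(s,(.0145,0))
t=shot('top'); plugs(t)
E
```

```text
clock: 45.35
tool_pos: [0.5686, -0.035, 0.065]
contact_force: [0.3, 0.0, -0.8]
opening: 0.408
clock: 45.85
tool_pos: [0.5327, -0.0598, 0.1678]
contact_force: [0.1, -0.5, 0.3]
opening: 0.409
deck 0.0342 disc over deck mm +x,+y,-x,-y [4.8, 4.9, 5.0, 5.1] knob [ 0.5676 -0.0394  0.0662] well [ 0.5704 -0.0374]
(array([ 0.5782, -0.0347]), 0.0417, array([ 0.5368, -0.0672], dtype=float32), array([0.6191, 0.0009], dtype=float32))
deck 0.0341 disc over deck mm +x,+y,-x,-y [4.9, 5.1, 4.9, 4.9] knob [0.5068 0.127  0.0661] well [0.5066 0.126 ]
tcp [ 0.5283 -0.0634  0.1663] jaw 86.9 zaxis [ 0.001 -0.011 -1.   ] -> units [ -5.05 -12.8   -2.65] turn 0.03 t 45.9 F [-3.4 -2.1 -0.7] open 36.1
well fit [0.5727 0.0424 0.0331] model [0.5745 0.0425] n 35
disc [ 0.4014 -0.3831] rect [ 0.4014 -0.3836] [0.052 0.053] 13.4 knob [ 0.402  -0.3835  0.0395] 72
```

Both are seated flat. Next, the round plug at (0.402,−0.3835).

```bash
python3 -m inch '[[-0.4,-1,0,0,40],[-0.4,-1,0,0,40],[-0.4,-1,0,0,40],[-0.4,-1,0,0,40],[-0.4,-1,0,0,40]]' | grep -v eef
python3 -m inch '[[-0.4,-1,0,0,40],[-0.4,-1,0,0,40],[-0.4,-1,0,0,40],[-0.4,-1,0,0,40],[-0.4,-1,0,0,40]]' | grep -v eef
python3 -m inch '[[-0.4,-1,0,0,40],[-0.4,-1,0,0,40],[-0.3,-0.8,0,0,40],[0,0,0,0,40],[0,0,0,0,40]]' | grep -v eef
cat >> h.py <<'E'
def knob(s,c,zmin=.031,rad=.05):
    P=wpts(s); g=s['pixels'].max(-1); d=np.hypot(P[...,0]-c[0],P[...,1]-c[1]); m=(d<rad)&(g<110)&(P[...,2]>zmin)&(P[...,2]<.05)
    if not m.any(): print('none'); return
    w=P[m][:,:2].astype(np.float32); rc=cv2.minAreaRect(w); print('knob',P[m].mean(0).round(4),m.sum(),np.round(rc[1],3),round(rc[2],1))
E
python3 - <<'E'
from h import *
s=shot('wrist'); knob(s,(.402,-.3835)); print(darkdisc(s,[.402,-.3835,.012],.012)); to([.402,-.3835,.036],87.1); knob(s,(.404,-.278))
t=shot('top'); plugs(t)
E
```

```text
clock: 46.45
tool_pos: [0.4816, -0.1852, 0.1645]
contact_force: [1.6, -0.1, -0.3]
opening: 0.458
clock: 46.95
tool_pos: [0.4317, -0.3104, 0.1644]
contact_force: [0.6, -0.3, -0.4]
opening: 0.455
clock: 47.45
tool_pos: [0.4044, -0.3793, 0.1646]
contact_force: [0.2, 0.2, -0.4]
opening: 0.451
knob [ 0.4008 -0.3842  0.0387] 478 [0.021 0.021] 13.8
(array([ 0.4006, -0.3842]), 0.0308, array([ 0.3703, -0.4141], dtype=float32), array([ 0.4309, -0.3544], dtype=float32))
tcp [ 0.4048 -0.3785  0.1647] jaw 87.2 zaxis [ 0.003 -0.006 -1.   ] -> units [-0.11 -0.2  -5.15] turn -0.01 t 47.5 F [ 1.1  0.5 -0.3] open 40.1
knob [ 0.4021 -0.2803  0.0383] 765 [0.038 0.019] 29.8
disc [ 0.4038 -0.2778] rect [ 0.404  -0.2777] [0.051 0.05 ] 29.6 knob [ 0.4045 -0.2782  0.0393] 134
```

```bash
python3 -m inch '[[-0.13,-0.22,-1,0,40],[0,0,-1,0,40],[0,0,-1,0,40],[0,0,-1,0,40],[0,0,-0.7,0,40]]' | grep -v eef
python3 -m inch '[[0,0,-0.5,0,40],[0,0,0,0,40],[0,0,0,0,0],[0,0,0,0,0],[0,0,0,0,0]]' 20 | grep -v eef
python3 -m inch '[[0,0,0,0,0],[0,0,0,0,0]]' | grep -v eef
python3 -m inch '[[0,0,1,0,0],[0,0,1,0,0],[0,0,1,0,0],[0,0,1,0,0],[0,0,1,0,0]]' |grep -v eef
python3 -c "
from h import *
to(b2w(.0145,0,.16),87.1)"
```

```text
clock: 48.05
tool_pos: [0.4012, -0.3834, 0.0462]
contact_force: [0.4, 0.4, 0.2]
opening: 0.454
clock: 48.55
tool_pos: [0.401, -0.3857, 0.0361]
contact_force: [-0.1, 0.7, 0.7]
opening: 0.239
clock: 48.75
tool_pos: [0.401, -0.3858, 0.0361]
contact_force: [0.1, 1.6, 6.9]
opening: 0.24
clock: 49.25
tool_pos: [0.3999, -0.3855, 0.1612]
contact_force: [0.6, -0.6, -0.2]
opening: 0.236
tcp [ 0.3999 -0.3855  0.1612] jaw 87.1 zaxis [ 0.002 -0.007 -1.   ] -> units [ 6.98 17.12 -0.05] turn 0.0 t 49.25 F [ 0.6 -0.6 -0.2] open 20.8
```

```bash
python3 -m inch '[[0.3,0.95,0.3,0,0],[0.4,1,0,0,0],[0.4,1,0,0,0],[0.4,1,0,0,0],[0.4,1,0,0,0]]' | grep -v eef
python3 -m inch '[[0.4,1,0,0,0],[0.4,1,0,0,0],[0.4,1,0,0,0],[0.4,1,0,0,0],[0.4,1,0,0,0]]' | grep -v eef
python3 -m inch '[[0.4,1,0,0,0],[0.4,1,0,0,0],[0.4,1,0,0,0],[0.4,1,0,0,0],[0.5,1,0,0,0]]' | grep -v eef
python3 -m inch '[[0.5,1,0,0,0],[0.5,1,0,0,0],[0,0.2,0,0,0],[0,0,0,0,0],[0,0,0,0,0]]' |grep -v eef
python3 - <<'E'
from h import *
s=shot('wrist'); tp=np.array(r.get_state()['tool_pos']); to([.573,.0442,.0641],87.1); c=inhand(s,tp,.0241); rwell(s,(.0145,0)); print(c,b2w(.0145,0,0))
E
```

```text
clock: 49.75
tool_pos: [0.4479, -0.261, 0.1677]
contact_force: [0.3, 0.3, -1.8]
opening: 0.243
clock: 50.25
tool_pos: [0.498, -0.136, 0.1677]
contact_force: [-0.1, -0.2, -0.5]
opening: 0.246
clock: 50.75
tool_pos: [0.5502, -0.0111, 0.1676]
contact_force: [0.4, -0.8, -0.9]
opening: 0.24
clock: 51.25
tool_pos: [0.5745, 0.0413, 0.1675]
contact_force: [0.7, 0.0, -0.8]
opening: 0.241
tcp [0.5746 0.041  0.1675] jaw 87.0 zaxis [ 0.001 -0.009 -1.   ] -> units [-0.06  0.13 -4.14] turn 0.02 t 51.3 F [-0.5 -0.6 -1. ] open 21.1
in-hand offset mm [-0.5 -0.7] rms mm 0.61 med 0.4927533066972703
well fit [0.5725 0.0441 0.0333] model [0.5745 0.0425] n 20
[0.57405392 0.04032873] [0.57448151 0.04246806 0.        ]
```

```bash
python3 -m inch '[[-0.05,0.13,-0.6,0,0],[0,0,-0.8,0,0],[0,0,-0.8,0,0],[0,0,-0.6,0,0],[0,0,-0.45,0,0]]' | grep -v eef
python3 -m inch '[[0,0,0,0,0],[0,0,0,0,0]]' 12|grep -v eef
python3 - <<'E'
from h import *
s=shot('wrist'); tp=np.array(r.get_state()['tool_pos']); to([.5732,.0442,.0641]); c=inhand(s,tp,.0241); print(c,b2w(.0145,0,0))
E
```

```text
clock: 51.8
tool_pos: [0.5734, 0.0446, 0.0855]
contact_force: [0.5, -0.9, -0.7]
opening: 0.241
clock: 52.0
tool_pos: [0.5742, 0.0459, 0.0867]
contact_force: [-0.4, 0.1, -0.1]
opening: 0.241
tcp [0.5746 0.0461 0.0871] jaw 87.1 zaxis [ 0.004 -0.008 -1.   ] -> units [-0.05 -0.08 -0.92] turn  t 52.05 F [ 1.1 -0.  -0.4] open 21.6
in-hand offset mm [-0.8 -1.2] rms mm 0.56 med 0.46879784545184044
[0.57376454 0.04489145] [0.57448151 0.04246806 0.        ]
```

```bash
python3 -m inch '[[-0.02,-0.06,-0.3,0,0],[0,0,-0.25,0,0],[0,0,0,0,0]]' | grep -v eef
python3 -m inch '[[0,0,-0.15,0,0],[0,0,0,0,0]]' | grep -v eef
python3 -m inch '[[0,0,-0.12,0,0],[0,0,0,0,0]]' | grep -v eef
```

```text
clock: 52.35
tool_pos: [0.5731, 0.0448, 0.0719]
contact_force: [-0.0, 0.2, 0.5]
opening: 0.243
clock: 52.55
tool_pos: [0.5735, 0.0451, 0.0685]
contact_force: [-0.5, 0.7, -0.3]
opening: 0.245
clock: 52.75
tool_pos: [0.5735, 0.045, 0.0657]
contact_force: [1.0, 0.7, -1.5]
opening: 0.243
```

```bash
python3 -m inch '[[0,0,-0.08,0,0],[0,0,0,0,0],[0,0,0,0,36],[0,0,0,0,36],[0,0,0,0,36]]' | grep -v eef
python3 -m inch '[[0,0,1,0,36],[0,0,1,0,36],[-0.3,0,1,0,36],[-0.6,-0.5,1,0,36],[-0.6,-0.5,0,0,36]]' | grep -v eef
python3 - <<'E'
from h import *
s=shot('wrist'); relief(s,(.0145,0));relief(s,(.0145,-.08)); relief(s,(-.0575,.08)); to([.403,-.279,.1],119.6)
E
```

```text
clock: 53.25
tool_pos: [0.5737, 0.045, 0.0639]
contact_force: [0.0, -0.3, 0.5]
opening: 0.405
clock: 53.75
tool_pos: [0.5378, 0.0204, 0.1668]
contact_force: [0.2, -0.4, -0.7]
opening: 0.408
deck 0.0341 disc over deck mm +x,+y,-x,-y [5.2, 5.0, 5.2, 5.1] knob [0.5717 0.0409 0.0662] well [0.5745 0.0425]
deck 0.0342 disc over deck mm +x,+y,-x,-y [5.0, 5.0, 5.0, 5.2] knob [ 0.5651 -0.0381  0.0662] well [ 0.5704 -0.0374]
deck 0.0341 disc over deck mm +x,+y,-x,-y [4.9, 4.9, 5.0, 180.0] knob [0.5066 0.1279 0.0664] well [0.5066 0.126 ]
tcp [0.5334 0.0167 0.1652] jaw 87.0 zaxis [ 0.002 -0.01  -1.   ] -> units [ -5.22 -11.83  -2.61] turn 5.44 t 53.8 F [-3.5 -1.8 -0.3] open 36.0
```

Three round plugs are seated flat. Now the square one.

```bash
python3 -m inch '[[-0.4,-0.9,0,0.45,40],[-0.4,-1,0,0.45,40],[-0.4,-1,0,0.45,40],[-0.4,-1,0,0.45,40],[-0.4,-1,0,0.45,40]]' | grep -v eef
python3 -m inch '[[-0.4,-1,0,0.45,40],[-0.4,-1,0,0.45,40],[-0.4,-1,0,0.45,40],[-0.4,-1,0,0.45,40],[-0.5,-1,0,0.45,40]]' | grep -v eef
python3 -m inch '[[-0.5,-1,0,0.45,40],[-0.4,-0.7,0,0.45,40],[0,0,0,0,40],[0,0,0,0,40]]' | grep -v eef
python3 - <<'E'
from h import *
s=shot('wrist'); knob(s,(.403,-.279)); to([.403,-.279,.036],119.6)
E
```

```text
clock: 54.3
tool_pos: [0.486, -0.1032, 0.1636]
contact_force: [0.2, -1.2, -0.8]
opening: 0.454
clock: 54.8
tool_pos: [0.4339, -0.2284, 0.1636]
contact_force: [-0.6, -0.4, -0.2]
opening: 0.458
clock: 55.2
tool_pos: [0.4116, -0.2696, 0.1637]
contact_force: [1.0, 0.3, -0.3]
opening: 0.454
knob [ 0.3917 -0.2778  0.0368] 55 [0.029 0.012] 55.9
tcp [ 0.4121 -0.2689  0.1638] jaw 119.5 zaxis [ 0.007 -0.004 -1.   ] -> units [-0.36 -0.4  -5.11] turn 0.01 t 55.25 F [ 0.1  0.6 -0.2] open 39.8
```

The plug isn't clearly where it was, so I'll search wider.

Run:
```python
from h import *
s=shot('wrist'); P=wpts(s); g=s['pixels'].max(-1)
m=((g<110)&(P[...,2]>.02)&(P[...,2]<.05)).astype(np.uint8); n,l,st,ce=cv2.connectedComponentsWithStats(m)
for i in range(1,n):
    if st[i,4]>80: print('w',P[l==i].mean(0).round(4),st[i].tolist())
t=shot('top'); plugs(t); knob(s,(.403,-.279),.031,.12)
```

```text
knob [ 0.3919 -0.2779  0.0367] 69 [0.037 0.012] 50.4
```

Run:
```python
from h import *
s=shot('wrist'); P=wpts(s); g=s['pixels'].max(-1); u,v=proj(s,[.403,-.279,.03])[0]; print(u,v)
for V in range(int(v)-60,int(v)+61,12): print(V,[ (int(g[V,U]),int(round(P[V,U,2]*1000))) for U in range(int(u)-72,int(u)+73,16)])
m=(P[...,2]>.006)&(P[...,2]<.06)&(P[...,0]>.3)&(P[...,1]<-.12)&(P[...,1]>-.5); n,l,st,ce=cv2.connectedComponentsWithStats(m.astype(np.uint8))
for i in range(1,n):
    if st[i,4]>60: print(P[l==i].mean(0).round(3),P[l==i][:,2].max().round(3),st[i].tolist(),s['pixels'][l==i].mean(0).round())
```

```text
253.71122359150974 177.05000873801453
117 [(242, -1), (238, -2), (237, -2), (235, 0), (235, 1), (234, 0), (231, 1), (232, 0), (233, -1), (235, 0)]
129 [(240, -1), (239, -2), (238, 0), (237, 0), (233, -1), (233, 0), (231, -1), (232, 0), (232, 0), (233, 0)]
141 [(239, -1), (239, 1), (237, -1), (238, -1), (236, -1), (233, 0), (234, 0), (232, 0), (232, -2), (233, -1)]
153 [(238, -3), (239, -1), (237, -1), (131, 13), (123, 11), (123, 12), (121, 11), (232, -1), (232, -2), (232, 0)]
165 [(238, 0), (238, -1), (238, -1), (128, 11), (124, 39), (116, 40), (123, 11), (232, -1), (233, -1), (235, 0)]
177 [(239, -1), (239, -1), (237, -2), (128, 11), (123, 38), (114, 38), (119, 12), (233, -2), (234, 0), (233, -1)]
189 [(237, 0), (238, 0), (237, -1), (131, 10), (124, 39), (114, 38), (122, 11), (233, 0), (236, 0), (233, 0)]
201 [(236, -2), (240, -1), (239, 0), (156, 11), (143, 39), (137, 39), (132, 10), (234, -2), (235, -1), (236, -1)]
213 [(241, 7), (255, 11), (239, -1), (238, -1), (238, 0), (234, -1), (236, 0), (234, -1), (235, 0), (236, -1)]
225 [(255, 10), (220, 24), (218, 11), (239, -1), (237, 0), (236, 0), (237, 0), (238, -1), (235, -1), (233, -1)]
237 [(255, 29), (128, 152), (128, 150), (237, -1), (238, -1), (236, -1), (236, -2), (226, 0), (127, 149), (235, -2)]
[ 0.402 -0.28   0.018] 0.041 [224, 143, 62, 60, 3537] [ 90.  98. 126.]
[ 0.482 -0.309  0.017] 0.033 [166, 208, 52, 48, 1281] [250. 248. 204.]
[ 0.577 -0.416  0.018] 0.041 [64, 227, 43, 44, 1091] [ 73. 201. 134.]
[ 0.504 -0.26   0.01 ] 0.013 [220, 244, 9, 28, 124] [222. 222. 226.]
[ 0.489 -0.201  0.023] 0.031 [249, 265, 51, 23, 593] [230. 207. 188.]
[ 0.585 -0.203  0.021] 0.037 [213, 323, 43, 21, 702] [200. 199. 198.]
```

The plug is there; the wrist image is just brighter (values up to 140). Using depth alone.

```bash
sed -i 's/(g<110)&(P\[...,2\]>zmin)/(P[...,2]>zmin)/' h.py
python3 - <<'E'
from h import *
s=shot('wrist'); knob(s,(.403,-.279)); 
P=wpts(s); m=(P[...,2]>.006)&(P[...,2]<.02)&(np.hypot(P[...,0]-.402,P[...,1]+.28)<.045); rc=cv2.minAreaRect(P[m][:,:2].astype(np.float32)); print(rc); to([.402,-.2797,.036],119.6)
E
```

```text
knob [ 0.4032 -0.2789  0.0388] 898 [0.04  0.017] 29.1
((0.4040338695049286, -0.2785145342350006), (0.05839705467224121, 0.058538734912872314), 28.82694435119629)
tcp [ 0.412  -0.2688  0.164 ] jaw 119.6 zaxis [ 0.007 -0.004 -1.   ] -> units [-0.4  -0.43 -5.12] turn -0.0 t 55.45 F [ 0.1 -0.4 -0.4] open 40.2
```

```bash
python3 -m inch '[[-0.34,-0.38,-1,-0.1,40],[0,0,-1,0,40],[0,0,-1,0,40],[0,0,-1,0,40],[0,0,-0.7,0,40]]' | grep -v eef
python3 -m inch '[[0,0,-0.45,0,40],[0,0,0,0,40],[0,0,0,0,0],[0,0,0,0,0],[0,0,0,0,0]]' 20 | grep -v eef
python3 -m inch '[[0,0,0,0,0],[0,0,0,0,0]]' | grep -v eef
python3 -m inch '[[0,0,1,0,0],[0,0,1,0,0],[0,0,1,0,0],[0,0,1,0,0],[0,0,1,0,0]]' |grep -v eef
python3 -c "
from h import *
to([.503,.0457,.16],87.1)"
```

```text
clock: 55.95
tool_pos: [0.403, -0.2786, 0.0451]
contact_force: [-0.8, -0.5, -0.7]
opening: 0.463
clock: 56.45
tool_pos: [0.403, -0.2796, 0.0359]
contact_force: [-0.2, -0.2, -0.3]
opening: 0.205
clock: 56.65
tool_pos: [0.403, -0.2796, 0.0359]
contact_force: [0.7, 0.2, 6.9]
opening: 0.203
clock: 57.15
tool_pos: [0.4021, -0.2796, 0.1612]
contact_force: [0.7, -0.6, -0.8]
opening: 0.204
tcp [ 0.4021 -0.2796  0.1612] jaw 118.9 zaxis [ 0.006 -0.005 -1.   ] -> units [ 4.04 13.01 -0.05] turn -5.29 t 57.15 F [ 0.7 -0.6 -0.8] open 18.0
```

```bash
python3 -m inch '[[0.2,0.9,0.3,-0.4,0],[0.3,1,0,-0.41,0],[0.3,1,0,-0.41,0],[0.3,1,0,-0.41,0],[0.3,1,0,-0.41,0]]' | grep -v eef
python3 -m inch '[[0.3,1,0,-0.41,0],[0.3,1,0,-0.41,0],[0.3,1,0,-0.41,0],[0.3,1,0,-0.41,0],[0.3,1,0,-0.41,0]]' | grep -v eef
python3 -m inch '[[0.4,1,0,-0.41,0],[0.4,1,0,-0.41,0],[0.3,1,0,-0.38,0],[0,0.2,0,0,0],[0,0,0,0,0]]' | grep -v eef
cat >> h.py <<'E'
def sq(s,tp,h,az=-2.9):
    """centre/angle of the gripped plate from depth points at its top"""
    P=wpts(s); z=tp[2]-h; m=(abs(P[...,2]-z)<.005)&(np.hypot(P[...,0]-tp[0],P[...,1]-tp[1])<.048)
    w=P[m][:,:2].astype(np.float32); rc=cv2.minAreaRect(w); a=np.radians(az); e=np.array([[np.cos(a),np.sin(a)],[-np.sin(a),np.cos(a)]]); b=(w-tp[:2])@e.T*1000
    print('plate rect',np.round(rc[0],4),np.round(rc[1],4),round(rc[2],2),'n',m.sum(),'box-frame extents about TCP mm',np.percentile(b,[.5,99.5],axis=0).round(1).tolist())
E
python3 - <<'E'
from h import *
s=shot('wrist'); tp=np.array(r.get_state()['tool_pos']); sq(s,tp,.0239); to([.502,.0485,.0639],87.1)
P=wpts(s); w=b2w(-.0575,0,0)[:2]; print('model S2',w)
E
```

```text
clock: 57.65
tool_pos: [0.4376, -0.1563, 0.1678]
contact_force: [0.9, -0.5, -0.3]
opening: 0.195
clock: 58.15
tool_pos: [0.4751, -0.0312, 0.1677]
contact_force: [-0.3, -0.4, -0.7]
opening: 0.201
clock: 58.65
tool_pos: [0.5021, 0.0484, 0.1676]
contact_force: [-0.4, -0.7, -1.6]
opening: 0.2
plate rect [0.5032 0.0474] [0.0585 0.0569] 87.05 n 3450 box-frame extents about TCP mm [[-26.8, -28.1], [20.0, 29.0]]
tcp [0.5019 0.0469 0.1675] jaw 87.2 zaxis [ 0.002 -0.009 -1.   ] -> units [ 0.    0.06 -4.14] turn -0.01 t 58.7 F [-0.1 -1.  -1.1] open 17.6
model S2 [0.5025733  0.04610252]
```

```bash
python3 -m inch '[[-0.08,0,-0.6,0,0],[0,0,-0.8,0,0],[0,0,-0.8,0,0],[0,0,-0.6,0,0],[0,0,-0.45,0,0]]' | grep -v eef
python3 -m inch '[[0,0,0,0,0],[0,0,0,0,0]]' 12|grep -v eef
python3 - <<'E'
from h import *
s=shot('wrist'); tp=np.array(r.get_state()['tool_pos']); sq(s,tp,.0239); to([.501,.0474,.0639])
E
```

```text
clock: 59.2
tool_pos: [0.4998, 0.0457, 0.0855]
contact_force: [0.3, 0.0, -0.5]
opening: 0.2
clock: 59.4
tool_pos: [0.5006, 0.0472, 0.0866]
contact_force: [0.5, 0.2, -0.9]
opening: 0.205
plate rect [0.4932 0.0467] [0.0588 0.0738] 87.92 n 3466 box-frame extents about TCP mm [[-42.6, -29.9], [17.6, 27.4]]
tcp [0.5009 0.0475 0.0869] jaw 87.1 zaxis [ 0.004 -0.008 -1.   ] -> units [ 0.   -0.   -0.92] turn  t 59.45 F [ 0.4  0.3 -0.7] open 17.8
```

```bash
python3 -m inch '[[-0.03,0.04,-0.3,0,0],[0,0,-0.25,0,0],[0,0,0,0,0]]' | grep -v eef
python3 -m inch '[[0,0,-0.15,0,0],[0,0,0,0,0]]' | grep -v eef
python3 -m inch '[[0,0,-0.12,0,0],[0,0,0,0,0]]' | grep -v eef
```

```text
clock: 59.75
tool_pos: [0.4995, 0.049, 0.072]
contact_force: [0.1, -0.3, -0.3]
opening: 0.202
clock: 59.95
tool_pos: [0.4998, 0.049, 0.0686]
contact_force: [-0.5, 0.3, -0.6]
opening: 0.202
clock: 60.15
tool_pos: [0.4997, 0.049, 0.0657]
contact_force: [0.0, -0.9, -0.9]
opening: 0.206
```

```bash
python3 -m inch '[[0,0,-0.08,0,0],[0,0,0,0,0],[0,0,0,0,36],[0,0,0,0,36],[0,0,0,0,36]]' | grep -v eef
python3 -m inch '[[0,0,1,0,36],[0,0,1,0,36],[0,0,1,0,0],[0,-0.6,1,0,0],[0,-1,0,0,0]]' | grep -v eef
python3 -m inch '[[0,-1,0,0,0],[0,-0.5,0,0,0],[0,0,0,0,0]]' | grep -v eef
python3 - <<'E'
from h import *
s=shot('wrist'); relief(s,(-.0575,0),.027,.022); relief(s,(.0145,0));relief(s,(.0145,-.08)); relief(s,(-.0575,.08)); P=wpts(s)
w=b2w(-.0575,-.08,0)[:2]; d=np.hypot(P[...,0]-w[0],P[...,1]-w[1]); m=(d<.025)&(P[...,2]>.05)&(P[...,2]<.062); b=P[m].mean(0); print('btn',b.round(4),m.sum(),'model',w.round(4))
for lo in (.036,.042,.047,.052): print(lo,((d<.03)&(P[...,2]>lo)&(P[...,2]<lo+.005)).sum())
to([b[0],b[1]+.001,.08])
t=shot('top'); plugs(t); Q=pts(t); m=(Q[...,2]>.31)&(Q[...,2]<.345)&(abs(Q[...,0]-.645)<.05)&(abs(Q[...,1]-.04)<.09); print('handle top',m.sum(),Q[m].mean(0) if m.any() else '')
E
```

```text
clock: 60.65
tool_pos: [0.5001, 0.049, 0.064]
contact_force: [-0.0, -1.3, -0.2]
opening: 0.406
clock: 61.15
tool_pos: [0.502, 0.0107, 0.1669]
contact_force: [-0.2, -0.4, -0.6]
opening: 0.162
clock: 61.45
tool_pos: [0.4996, -0.0306, 0.1638]
contact_force: [0.3, -0.2, -0.4]
opening: 0.005
deck 0.0341 disc over deck mm +x,+y,-x,-y [190.9, 5.0, 190.8, 5.1] knob [0.5003 0.0464 0.0664] well [0.5026 0.0461]
deck 0.0341 disc over deck mm +x,+y,-x,-y [nan, 4.9, 5.0, 5.0] knob None well [0.5745 0.0425]
deck 0.0341 disc over deck mm +x,+y,-x,-y [nan, nan, nan, nan] knob [ 0.5748 -0.0365  0.0673] well [ 0.5704 -0.0374]
deck 0.0341 disc over deck mm +x,+y,-x,-y [5.1, 5.0, 5.0, 5.0] knob [0.5061 0.1275 0.0661] well [0.5066 0.126 ]
btn [ 0.4971 -0.032   0.0558] 841 model [ 0.4985 -0.0338]
0.036 51
0.042 952
0.047 155
0.052 747
tcp [ 0.4998 -0.0286  0.1638] jaw 87.1 zaxis [ 0.003 -0.007 -1.   ] -> units [-0.11 -0.1  -3.35] turn  t 61.5 F [ 0.2  0.9 -0. ] open 0.1
handle top 566 [0.64328697 0.03900593 0.32798835]
  return _methods._mean(a, axis=axis, dtype=dtype,
  ret = ret.dtype.type(ret / rcount)
```

All four are seated, none is left on the ledge, and the handle reading matches a propped hood. Pressing the button.

```bash
python3 -m inch '[[-0.1,-0.1,-0.8,0,0],[0,0,-0.8,0,0],[0,0,-0.8,0,0],[0,0,-0.6,0,0],[0,0,-0.35,0,0]]' | grep -v eef
python3 -m inch '[[0,0,-0.1,0,0],[0,0,-0.1,0,0],[0,0,0,0,0]]' | grep -v eef
python3 -m inch '[[0,0,-0.1,0,0],[0,0,0,0,0]]' | grep -v eef
python3 -m inch '[[0,0,-0.1,0,0],[0,0,0,0,0]]' | grep -v eef
```

```text
clock: 62.05
tool_pos: [0.4971, -0.0289, 0.079]
contact_force: [0.1, 0.1, -0.3]
opening: 0.009
clock: 62.35
tool_pos: [0.4976, -0.0303, 0.0755]
contact_force: [-0.3, 0.7, 0.6]
opening: 0.002
clock: 62.55
tool_pos: [0.4979, -0.0306, 0.073]
contact_force: [-0.1, 2.2, 1.9]
opening: 0.006
clock: 62.75
tool_pos: [0.4979, -0.0306, 0.0705]
contact_force: [-0.1, 2.3, 4.3]
opening: 0.005
```

```bash
python3 -m inch '[[0,0,-0.1,0,0],[0,0,-0.08,0,0],[0,0,0,0,0]]' | grep -v eef
python3 -m inch '[[0,0,-0.1,0,0],[0,0,0,0,0]]' | grep -v eef
```

```text
clock: 63.05
tool_pos: [0.4979, -0.0306, 0.0697]
contact_force: [-7.6, 2.5, 45.4]
opening: 0.001
clock: 63.25
tool_pos: [0.4979, -0.0306, 0.0692]
contact_force: [-10.0, 5.1, 69.0]
opening: 0.005
```

Bottomed out, so the button is fully down. Lift off and verify.

```bash
python3 -m inch '[[0,0,0.5,0,0],[0,0,1,0,0],[0,0,1,0,0],[0,0,1,0,0],[0,0,1,0,0]]' | grep -v eef
python3 -m inch '[[-0.8,0,1,0,0],[-0.8,0,1,0,0],[-0.8,0,0,0,0],[-0.8,0,0,0,0],[0,0,0,0,0]]' | grep -v eef
python3 - <<'E' 2>/dev/null
from h import *
s=shot('wrist'); relief(s,(-.0575,0),.027,.022)
for c in ((.0145,0),(.0145,-.08),(-.0575,.08)): relief(s,c)
P=wpts(s); w=b2w(-.0575,-.08,0)[:2]; d=np.hypot(P[...,0]-w[0],P[...,1]-w[1]); m=(d<.025)&(P[...,2]>.048)&(P[...,2]<.062); print('btn top z',np.percentile(P[m][:,2],90),m.sum())
a=shot('side'); o=cv2.imread('pics/side9.png'); n=cv2.resize(a['pixels'][40:220,80:300,::-1],None,fx=3.4,fy=3.4,interpolation=cv2.INTER_CUBIC)
t=o[460:560,210:330]; mm=cv2.matchTemplate(n,t,cv2.TM_CCOEFF_NORMED); print('socket patch vs propped view',cv2.minMaxLoc(mm)[1::2],'ref (210,460)'); to([0,0,0])
E
```

```text
clock: 63.75
tool_pos: [0.4971, -0.0318, 0.1766]
contact_force: [0.7, -0.8, 0.1]
opening: 0.006
clock: 64.25
tool_pos: [0.4144, -0.0321, 0.2257]
contact_force: [0.3, -0.1, -0.3]
opening: 0.005
deck 0.0342 disc over deck mm +x,+y,-x,-y [nan, 5.0, 5.1, 5.1] knob [0.4869 0.0475 0.0659] well [0.5026 0.0461]
deck nan disc over deck mm +x,+y,-x,-y [nan, nan, nan, nan] knob None well [0.5745 0.0425]
deck 0.0342 disc over deck mm +x,+y,-x,-y [nan, nan, 4.9, nan] knob [ 0.5789 -0.0371  0.067 ] well [ 0.5704 -0.0374]
deck 0.0342 disc over deck mm +x,+y,-x,-y [5.0, 4.9, 4.8, 4.9] knob [0.5055 0.1278 0.0661] well [0.5066 0.126 ]
```

```bash
python3 - <<'E' 2>&1 | grep -v Warn
from h import *
a=shot('side'); P=pts(a)
def top(P,c,rad,lo,hi):
    w=b2w(*c,0)[:2]; d=np.hypot(P[...,0]-w[0],P[...,1]-w[1]); m=(d<rad)&(P[...,2]>lo)&(P[...,2]<hi); return (np.percentile(P[m][:,2],95).round(4),P[m].mean(0).round(4),int(m.sum())) if m.any() else None
print('btn',top(P,(-.0575,-.08),.025,.045,.07))
for c in ((-.0575,0),(.0145,0),(.0145,-.08),(-.0575,.08)): print(c,'knob',top(P,c,.02,.058,.075))
import pickle; s9=pickle.load(open('s9.pkl','rb'))[0]; print('btn before',top(pts(s9),(-.0575,-.08),.025,.045,.07))
n=a['pixels'][40:220,80:300]; o=s9['pixels'][40:220,80:300]; t=o[130:170,60:100]; mm=cv2.matchTemplate(n,t,cv2.TM_CCOEFF_NORMED); print('socket match',cv2.minMaxLoc(mm)[1::2],'ref (60,130)')
t=o[20:60,90:130]; mm=cv2.matchTemplate(n,t,cv2.TM_CCOEFF_NORMED); print('handle match',cv2.minMaxLoc(mm)[1::2],'ref (90,20)')
to([0,0,0])
E
```

```text
btn (np.float64(0.0574), array([ 0.4966, -0.0242,  0.0511]), 187)
(-0.0575, 0) knob (np.float64(0.0684), array([0.5024, 0.0535, 0.0656]), 158)
(0.0145, 0) knob (np.float64(0.0684), array([0.5725, 0.0499, 0.0654]), 95)
(0.0145, -0.08) knob (np.float64(0.0684), array([ 0.5677, -0.0302,  0.065 ]), 75)
(-0.0575, 0.08) knob (np.float64(0.0684), array([0.5059, 0.135 , 0.0655]), 125)
btn before (np.float64(0.0572), array([ 0.4966, -0.0242,  0.0512]), 186)
socket match (0.9956314563751221, (60, 130)) ref (60,130)
handle match (0.9972168803215027, (90, 20)) ref (90,20)
tcp [ 0.418  -0.0314  0.2258] jaw 87.1 zaxis [ 0.004 -0.008 -1.   ] -> units [-16.72   1.25  -9.03] turn  t 64.35 F [0.4 0.1 0.4] open 0.4
```

All four knob tops read 0.0684, as they should when seated. The button is back out, the hood, socket and handle are unchanged since propping, and the robot touches nothing. Handing in.

```bash
python3 -c "
from plant import r
print(r.finish_job())"
```

```text
the job is handed in; nothing more can be done
None
```

The job is handed in at about 64 s on the robot's clock; no verdict comes back. The hood stands propped on the rod, all four plugs (three round, one square) are in wells of their own shape, and the fan button was pressed and let go.

**Last checks, all passed:**
- **Plugs:** In the last side view all four knob tops read 68.4 mm, where a seated plug should be. Right after placing, each disc lay flat at 5 mm over the deck on every side I could read.
- **Button:** It bottomed out when pressed, and its top is back at its earlier height (57.4 mm against 57.2 before).
- **Hood:** The rod's socket and the handle have not moved in the side view since propping. The hood stands at about 1.47–1.48 rad.
- **Robot:** The gripper is clear of everything.

**What went wrong or disagreed on the way:**
- The rod first stood too high, and my nudge then pushed it too low. I set it at 0.79 by pinching it again.
- The first round plug landed on the well's rim and took two more tries to seat.
- The camera and arm readings differed by about 1–3 mm, and some wrist-camera readings at the end were blocked, so the final heights come from the side camera.
- The button press peaked at 69 N on the fingers once it had bottomed out.
- I did not measure the distance from ball to socket directly or re-measure the bystanders at the end; no bystander was touched knowingly.

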